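Sort the screw tins and shut the fixings chest

ROBOT

A 7-joint arm with a two-finger parallel gripper is mounted at the origin on the work surface. World frame = base frame: x ahead of the robot, y to its left, z up, the work surface at z = 0. Lengths are in m, angles in rad, forces in N, time in s.
With the tool pointing down it reaches from about 0.425 to 0.925 m from the base axis. Payload 6.8 kg.
Tool frame: the origin (TCP) lies between the finger pads; the fingertips stand r.tcp_to_tips ahead of it and the grasp point (between the pads) is the TCP (r.tcp_to_tips is the distance from the TCP to the fingertips, in m); z points along the fingers, y is the line along which they close (so a half turn about z gives the same grasp; the last joint's range is limited). The gripper opens to 85 mm and grips with 20 to 120 N. Pads are 22 mm wide; open, the fingers measure 114 mm over their backs; the gripper's body (76 mm by 85 mm) begins 54 mm behind the grasp point. The pads swing forward as they close: fully open they stand 13 mm farther back than shut.
Start: joints at [1.057, 0.477, 0.022, 1.555, -0.011, 1.109, -0.083], TCP at [0.266, -0.62, 0.25] pointing down, gripper open.
Joint ranges: [-2.96, 2.96], [-0.34, 2.1], [-1.41, 1.46], [0.24, 2.44], [-1.37, 4.51], [0.17, 1.92], [-2.96, 2.96]. Speed limits (rad/s): [2.39, 2.39, 3.14, 3.14, 3.14, 3.14, 3.14].

INTERFACE

Orientations are given as a rotation vector (axis times angle).
In Python, from bench import r gives the robot as it stands.
- The arm moves only by the tool servo_tool, never from a script. Its argument "commands" is a list of rows, each a list of 2 entries, a list of its own where there are three numbers: the shift along the tool's x, y, z normalised to -1 to 1, where 1 is 250 mm, then the turn, a rotation vector about the tool's x, y, z normalised to -1 to 1, where 1 is 90 degrees. In form: [[[dx, dy, dz], [ax, ay, az]], ...]. A call has 1 to 20 rows; each row is the pose to reach, as a shift and turn from the pose commanded when the call began, along the tool's axes at that moment; what a row does not reach only later rows make up. A row lasts 1/10 s, in which the tool goes at most 50 mm and 8.59 degrees, less where a joint would pass 70% of its speed; a pose out of reach is approached as far as the arm can. A call with a number of a shift or a turn outside -1 to 1 is refused whole. A call with a gripper value outside its range is refused whole. "claw" is the closure, from 0 (fully open) to 1 (shut), set as the call begins (left out, the last holds). The fingers move at their own pace and stop on an object; "squeeze" is the grip in N (left out, the last holds). Time passes only in rows, so rows that repeat a pose let the fingers close. It gives the time, the measured TCP pose, the force, the opening and the grip force at its end, in the units of the state.
- r.get_obs(): the state, without advancing time (a new reading comes with each control period).
- r.grab_frame(name): name is "scene" or "top" or "wrist"; returns (picture, depth): 400x640x3 uint8, red, green, blue; 400x640 float32, m along the optical axis (not along the pixel's ray), 0 where there is no reading.
- r.camera_model(name): a dict with "fx", "fy", "cx", "cy" (pixels), "extrinsics" (4x4, takes a point from camera to world coordinates); the wrist camera has in their place "hand_eye" (4x4, takes a point from camera to tool coordinates, whose origin is the TCP and whose axes are the flange's). Camera axes: x right, y down, z forward; pixel columns grow to the right and rows downward; lengths in m; the calibration is good to about 2 mm. A picture is of the moment at which its call begins: read the wrist's pose just before it. camera_model takes no time and is no camera call.
- r.hand_in(): hands the job in; it is judged then, once.
Trained networks look in the newest picture that a camera, given by its name, has taken for a name from the list of things; names that differ only in an ending like _2 or _b are one class to them, and where a whole thing is asked for, a point or a joint stands for the part that bears it (a point fixed in the world has none). Each returns a list of dicts, best first, with "confidence" (0 to 1); they miss things now and then, are a little off and sometimes report something else, mostly with a low value. They report only what shows in the picture. A call takes as long as a camera call. They do not tell look-alikes from the thing itself.
- r.boxes_of(camera, target): "uv" ([column, row] in pixels, amid what is visible of it).
- r.mark_of(camera, target): "uv" ([column, row] in pixels: a listed point, or the origin of a listed thing).
The state is a dict: "clock": time; "joints": joint angles; "qvel": joint speeds; "tau": joint torques, N m; "tcp_pos": TCP position; "orientation": TCP orientation; "contact_force": force on the tool from outside, world axes, zero at the start; "moment": the same for the moment, N m; "grip_width": finger opening in m; "gripper_force": force on a finger pad.
Only numpy, scipy, OpenCV 4.12 (cv2) and the standard library are available. Lean on these libraries where they do the work, as an engineer would, in place of code of your own. Each camera call takes 0.05 s, during which the arm holds its last target. There are 200 camera calls.

TASK

Raise the lid of the blue fixings chest gently all the way up onto its stop, then heft each of the look-alike screw tins to feel whether it is full or empty: put the full (heavy) ones in the chest and the empty (light) ones in the red tray, with the lid left up meanwhile. When all the tins are put away, lower the lid gently until it rests fully shut, without slamming it, and leave the hammer, pot and brush where they are.

Things in the scene. Friction and masses are not known exactly. Their poses are not given: they have to be found in the camera images.
- chest: blue steel chest fixed to the bench, 160 (x) x 320 (y) x 85 mm high, walls and floor 6 mm, open on top under its lid. Origin: centre of its underside; x points away from the robot towards the hinge, y along its length, z up. Three tins stand in it side by side along y with room for fingers between
- lid_hinge (a point): the hinge line of the chest's lid, its middle: at (80, 0, 89.5) mm in the chest's frame; the line runs along the chest's y
- lid_bar (a point): middle of the lid's handle: round steel bar 10 mm thick, 130 mm long, parallel to the hinge, in the plane of the lid, 205 mm from the hinge line and 45 mm beyond the lid's free edge (robot side). Lid shut: at (-125, 0, 89.5) mm in the chest's frame. Pinched from above with fingers closing across it, it turns between the fingers as the lid swings
- lid (a joint): angle of the yellow lid (160 x 320 x 7 mm, 0.43 to 0.58 kg): 0 = shut on the chest, grows as the handle end rises; 1.65 rad = fully up (4.5 degrees past upright), against its stop. The stiff friction hinge (0.85 N m) holds it at any angle; raising takes about 8 N at the bar, lowering 1 to 5 N. Starts shut or up to 0.3 rad ajar
- tray: red plastic tray fixed to the bench, 130 (x) x 250 (y) x 32 mm high, walls and floor 4 mm. Origin: centre of its underside; axes as the chest's. Two tins stand in it side by side along y
- tin_a: one of up to five look-alike square hardware tins (absent: None): metal, yellow band, black cap with orange dot, 48 x 48 mm, 62 mm tall, rigid and closed. Origin at its middle (31 mm above the underside), z up its height, x and y square to its sides. Full of screws it weighs 390 to 510 g, empty 95 to 125 g; nothing to be seen tells which
- tin_b: one of up to five look-alike square hardware tins (absent: None): metal, yellow band, black cap with orange dot, 48 x 48 mm, 62 mm tall, rigid and closed. Origin at its middle (31 mm above the underside), z up its height, x and y square to its sides. Full of screws it weighs 390 to 510 g, empty 95 to 125 g; nothing to be seen tells which
- tin_c: one of up to five look-alike square hardware tins (absent: None): metal, yellow band, black cap with orange dot, 48 x 48 mm, 62 mm tall, rigid and closed. Origin at its middle (31 mm above the underside), z up its height, x and y square to its sides. Full of screws it weighs 390 to 510 g, empty 95 to 125 g; nothing to be seen tells which
- tin_d: one of up to five look-alike square hardware tins (absent: None): metal, yellow band, black cap with orange dot, 48 x 48 mm, 62 mm tall, rigid and closed. Origin at its middle (31 mm above the underside), z up its height, x and y square to its sides. Full of screws it weighs 390 to 510 g, empty 95 to 125 g; nothing to be seen tells which
- tin_e: one of up to five look-alike square hardware tins (absent: None): metal, yellow band, black cap with orange dot, 48 x 48 mm, 62 mm tall, rigid and closed. Origin at its middle (31 mm above the underside), z up its height, x and y square to its sides. Full of screws it weighs 390 to 510 g, empty 95 to 125 g; nothing to be seen tells which
- hammer: hammer lying beyond the work, about 300 mm long; bystander, origin under its middle
- brush_pot: white pot, 76 mm wide, 90 mm high; bystander, origin at the centre of its underside
- brush: paint brush lying near the robot, about 200 mm long; bystander, origin under its middle
Not all that is in view belongs to the job. What is shaped like the tin_e but purple is not meant.

How it is judged:
On the way, in this order (a step that is already met when the one before it is completed fails the run):
1. the lid is fully up against its stop (above 1.57 rad) (value of joint lid above 1.57 rad), for 0.3 s.
2. every full tin is in the chest and every empty one in the tray, released and at rest, with the lid still up (above 1.3 rad) (((x of tin_a in the frame of chest between -0.07 and 0.07 m and y of tin_a in the frame of chest between -0.15 and 0.15 m and z of tin_a in the frame of chest between 0.01 and 0.065 m and contact force between tin_a and chest above 2.4 N) or (x of tin_a in the frame of tray between -0.06 and 0.06 m and y of tin_a in the frame of tray between -0.12 and 0.12 m and z of tin_a in the frame of tray between 0.01 and 0.05 m and contact force between tin_a and tray between 0.3 and 2.4 N)) and ((x of tin_b in the frame of chest between -0.07 and 0.07 m and y of tin_b in the frame of chest between -0.15 and 0.15 m and z of tin_b in the frame of chest between 0.01 and 0.065 m and contact force between tin_b and chest above 2.4 N) or (x of tin_b in the frame of tray between -0.06 and 0.06 m and y of tin_b in the frame of tray between -0.12 and 0.12 m and z of tin_b in the frame of tray between 0.01 and 0.05 m and contact force between tin_b and tray between 0.3 and 2.4 N)) and ((x of tin_c in the frame of chest between -0.07 and 0.07 m and y of tin_c in the frame of chest between -0.15 and 0.15 m and z of tin_c in the frame of chest between 0.01 and 0.065 m and contact force between tin_c and chest above 2.4 N) or (x of tin_c in the frame of tray between -0.06 and 0.06 m and y of tin_c in the frame of tray between -0.12 and 0.12 m and z of tin_c in the frame of tray between 0.01 and 0.05 m and contact force between tin_c and tray between 0.3 and 2.4 N)) and ((x of tin_d in the frame of chest between -0.07 and 0.07 m and y of tin_d in the frame of chest between -0.15 and 0.15 m and z of tin_d in the frame of chest between 0.01 and 0.065 m and contact force between tin_d and chest above 2.4 N) or (x of tin_d in the frame of tray between -0.06 and 0.06 m and y of tin_d in the frame of tray between -0.12 and 0.12 m and z of tin_d in the frame of tray between 0.01 and 0.05 m and contact force between tin_d and tray between 0.3 and 2.4 N)) and ((x of tin_e in the frame of chest between -0.07 and 0.07 m and y of tin_e in the frame of chest between -0.15 and 0.15 m and z of tin_e in the frame of chest between 0.01 and 0.065 m and contact force between tin_e and chest above 2.4 N) or (x of tin_e in the frame of tray between -0.06 and 0.06 m and y of tin_e in the frame of tray between -0.12 and 0.12 m and z of tin_e in the frame of tray between 0.01 and 0.05 m and contact force between tin_e and tray between 0.3 and 2.4 N)) and linear speed of each of tin_a, tin_b, tin_c, tin_d, tin_e below 0.03 m/s and contact force between the fingers and tin_a below 0.2 N and contact force between the fingers and tin_b below 0.2 N and contact force between the fingers and tin_c below 0.2 N and contact force between the fingers and tin_d below 0.2 N and contact force between the fingers and tin_e below 0.2 N and value of joint lid above 1.3 rad), for 0.3 s.
At the end, for the whole second after the job is handed in: lid shut (below 0.03 rad) and still; every full tin on the floor of the chest (middle within 70 mm of its centre along x, 150 mm along y), every empty one on that of the tray (60, 120 mm), at rest; told apart by weight (above or below 2.4 N on that floor) (((x of tin_a in the frame of chest between -0.07 and 0.07 m and y of tin_a in the frame of chest between -0.15 and 0.15 m and z of tin_a in the frame of chest between 0.01 and 0.065 m and contact force between tin_a and chest above 2.4 N) or (x of tin_a in the frame of tray between -0.06 and 0.06 m and y of tin_a in the frame of tray between -0.12 and 0.12 m and z of tin_a in the frame of tray between 0.01 and 0.05 m and contact force between tin_a and tray between 0.3 and 2.4 N)) and ((x of tin_b in the frame of chest between -0.07 and 0.07 m and y of tin_b in the frame of chest between -0.15 and 0.15 m and z of tin_b in the frame of chest between 0.01 and 0.065 m and contact force between tin_b and chest above 2.4 N) or (x of tin_b in the frame of tray between -0.06 and 0.06 m and y of tin_b in the frame of tray between -0.12 and 0.12 m and z of tin_b in the frame of tray between 0.01 and 0.05 m and contact force between tin_b and tray between 0.3 and 2.4 N)) and ((x of tin_c in the frame of chest between -0.07 and 0.07 m and y of tin_c in the frame of chest between -0.15 and 0.15 m and z of tin_c in the frame of chest between 0.01 and 0.065 m and contact force between tin_c and chest above 2.4 N) or (x of tin_c in the frame of tray between -0.06 and 0.06 m and y of tin_c in the frame of tray between -0.12 and 0.12 m and z of tin_c in the frame of tray between 0.01 and 0.05 m and contact force between tin_c and tray between 0.3 and 2.4 N)) and ((x of tin_d in the frame of chest between -0.07 and 0.07 m and y of tin_d in the frame of chest between -0.15 and 0.15 m and z of tin_d in the frame of chest between 0.01 and 0.065 m and contact force between tin_d and chest above 2.4 N) or (x of tin_d in the frame of tray between -0.06 and 0.06 m and y of tin_d in the frame of tray between -0.12 and 0.12 m and z of tin_d in the frame of tray between 0.01 and 0.05 m and contact force between tin_d and tray between 0.3 and 2.4 N)) and ((x of tin_e in the frame of chest between -0.07 and 0.07 m and y of tin_e in the frame of chest between -0.15 and 0.15 m and z of tin_e in the frame of chest between 0.01 and 0.065 m and contact force between tin_e and chest above 2.4 N) or (x of tin_e in the frame of tray between -0.06 and 0.06 m and y of tin_e in the frame of tray between -0.12 and 0.12 m and z of tin_e in the frame of tray between 0.01 and 0.05 m and contact force between tin_e and tray between 0.3 and 2.4 N)) and linear speed of each of tin_a, tin_b, tin_c, tin_d, tin_e below 0.03 m/s and value of joint lid below 0.03 rad and velocity of joint lid between -0.05 and 0.05 rad/s); the robot touches nothing.
It fails at once if the lid is slammed shut (faster than 1 rad/s, 0.2 m/s at the bar, in the last 0.12 rad) (value of joint lid below 0.12 rad and velocity of joint lid below -1 rad/s).
It fails at once if the lid is flung against its upper stop (faster than 1 rad/s in the last 0.12 rad) (value of joint lid above 1.53 rad and velocity of joint lid above 1 rad/s).
It fails at once if a bystander (hammer, pot or brush) is moved more than 40 mm (distance of any of hammer, brush_pot, brush from where it was at the start of the episode above 0.04 m).
Of tin_a, tin_b, tin_c, tin_d, tin_e only 3 to 5 are there at a start; the rules pass over those that are not, and their reading is None.
At some moment in a run one of tin_a, tin_b, tin_c, tin_d, tin_e may be knocked a few centimetres aside while the robot is not near it.
Once in a run the grip may slacken for a moment while it holds something.
It also fails if it takes over 210 s, if anything falls off the work surface, if the arm or the gripper's body presses on something with over 40 N, if the wrist force passes 120 N, or if a joint passes its speed limit or range.

## Working session

There is one attempt and no reset: what is moved stays moved. The work goes in short steps, Python scripts to look and compute and a tool call to move; the robot and the scene stay as the last step left them, time stands still between calls to the robot, and variables do not carry over. Pictures are saved under pics/ and viewed, at most 14 in all, crops included, and the job is handed in when it is done.

Besides the shell and the picture viewer there is one more tool, called as name(argument=value, ...) on one line, values as JSON. servo_tool: Moves the arm, as the interface text tells. Scaled input: -1 to 1 covers 250 mm each way for a shift and 90 degrees each way for a turn. Its arguments: {"type":"object","properties":{"commands":{"type":"array"},"claw":{"type":"number"},"squeeze":{"type":"number"}},"required":["commands"]}

```bash
ls; mkdir -p pics; python3 - <<'E'
from bench import r
import cv2,numpy as np
o=r.get_obs(); print({k:np.round(v,3) for k,v in o.items()}, r.tcp_to_tips)
for n in("scene","top"):
    p,d=r.grab_frame(n); cv2.imwrite(f"pics/{n}0.png",p[...,::-1]); np.save(f"pics/{n}0.npy",d)
    m=r.camera_model(n); print(n,m)
    for t in("tin_a","lid_bar","lid_hinge","chest","tray","hammer","brush_pot","brush"):
        print(t,[(np.round(x["uv"]).tolist(),round(x["confidence"],2)) for x in r.mark_of(n,t)])
print(r.camera_model("wrist"))
E
```

```text
pics
{'clock': np.float64(0.0), 'joints': array([ 1.057,  0.478,  0.022,  1.556, -0.011,  1.109, -0.083]), 'qvel': array([ 0.   ,  0.   ,  0.001,  0.002, -0.002,  0.001,  0.001]), 'tau': array([ 1.0000e-03, -5.9645e+01,  1.6080e+00, -2.8120e+01,  1.2000e-02,
        9.0000e-03,  0.0000e+00]), 'tcp_pos': array([ 0.266, -0.62 ,  0.249]), 'orientation': array([-3.075e+00, -6.330e-01,  1.000e-03]), 'contact_force': array([0.529, 1.129, 0.308]), 'moment': array([-0.045, -0.033,  0.001]), 'gripper_force': np.float64(0.0), 'grip_width': np.float64(0.085)} 0.019
scene {'fx': 442.5242013797827, 'fy': 442.5242013797827, 'cx': 317.1909654656772, 'cy': 201.11264150342888, 'extrinsics': array([[ 0.64549001,  0.49075058, -0.58524057,  1.41155893],
       [ 0.76369533, -0.40409014,  0.50346857, -0.76375663],
       [ 0.01058755, -0.77192942, -0.63562007,  1.03362927],
       [ 0.        ,  0.        ,  0.        ,  1.        ]])}
tin_a [([230.0, 237.0], 0.89), ([291.0, 207.0], 0.88), ([302.0, 228.0], 0.75), ([270.0, 244.0], 0.67), ([260.0, 223.0], 0.61)]
lid_bar [([350.0, 154.0], 0.77)]
lid_hinge [
[... 828 characters left out ...]
 ([224.0, 248.0], 0.69)]
lid_hinge [([234.0, 178.0], 0.76), ([390.0, 169.0], 0.73)]
chest []
tray [([388.0, 168.0], 0.69)]
hammer [([297.0, 125.0], 0.62)]
brush_pot [([161.0, 267.0], 0.72), ([234.0, 177.0], 0.61)]
brush [([415.0, 271.0], 0.59)]
{'fx': 311.9391288673092, 'fy': 311.9391288673092, 'cx': 319.9499074281994, 'cy': 200.39300524046348, 'hand_eye': array([[-1.37960084e-03, -9.61123392e-01, -2.76115778e-01,
         7.03089570e-02],
       [ 9.99998491e-01, -1.03444232e-03, -1.39569005e-03,
         1.65165955e-04],
       [ 1.05580450e-03, -2.76117287e-01,  9.61123368e-01,
        -1.24410653e-01],
       [ 0.00000000e+00,  0.00000000e+00,  0.00000000e+00,
         1.00000000e+00]])}
```

View pics/top0.png

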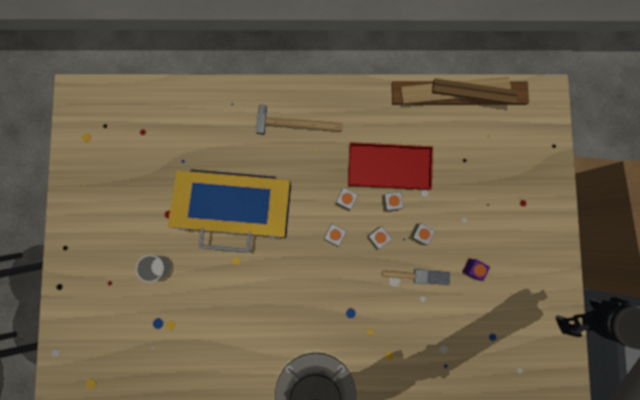

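View pics/scene0.png

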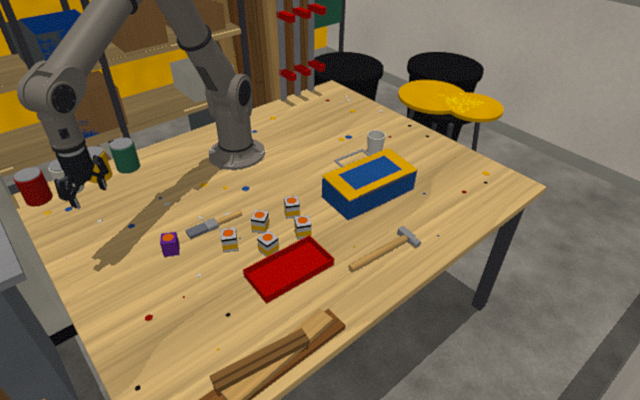

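The top view shows the chest at (230,203) with its bar at (226,245), the tray at (390,167), five tins at (347,198), (393,201), (335,235), (380,238), (424,234), and the purple decoy at (476,269). The scene view agrees with this. Next I measure from depth.

```bash
cat > h.py <<'E'
from bench import r
import cv2,numpy as np
from scipy.spatial.transform import Rotation as R
def T(name,obs=None):
    m=r.camera_model(name)
    if name!="wrist": return m,m["extrinsics"]
    o=obs; W=np.eye(4); W[:3,:3]=R.from_rotvec(o["orientation"]).as_matrix(); W[:3,3]=o["tcp_pos"]
    return m,W@m["hand_eye"]
def look(name,save=None):
    o=r.get_obs(); p,d=r.grab_frame(name); m,E=T(name,o)
    if save: cv2.imwrite(f"pics/{save}.png",p[...,::-1])
    v,u=np.mgrid[:400,:640]
    P=np.stack([(u-m["cx"])/m["fx"]*d,(v-m["cy"])/m["fy"]*d,d],-1)@E[:3,:3].T+E[:3,3]
    P[d==0]=np.nan
    return p,P
def ray(name,uv,obs=None):
    m,E=T(name,obs); v=np.array([(uv[0]-m["cx"])/m["fx"],(uv[1]-m["cy"])/m["fy"],1.])
    return E[:3,3],E[:3,:3]@v
def atz(name,uv,z,obs=None):
    c,v=ray(name,uv,obs); return c+v*(z-c[2])/v[2]
def two(a,b):
    (c,v),(e,w)=a,b; s=np.linalg.lstsq(np.stack([v,-w],1),e-c,rcond=None)[0]
    p,q=c+v*s[0],e+w*s[1]; return (p+q)/2,np.linalg.norm(p-q)
def plan(pos,yaw,frm=None):
    """shift (units of 250mm) and turn (units 90deg) from the current tool to TCP pos, tool down, closing line at angle yaw (deg, of tool y mod 180)"""
    o=r.get_obs() if frm is None else frm
    M=R.from_rotvec(o["orientation"]).as_matrix()
    s=M.T@(np.array(pos)-o["tcp_pos"])/.25
    best=None
    for k in(0,180):
        a=np.radians(yaw+k); y=np.array([np.cos(a),np.sin(a),0]); z=np.array([0,0,-1.]); x=np.cross(y,z)
        t=R.from_matrix(M.T@np.stack([x,y,z],1)).as_rotvec()/(np.pi/2)
        if best is None or np.linalg.norm(t)<np.linalg.norm(best): best=t
    return np.round(s,3),np.round(best,3)
def comps(p,P,lo,hi,box,minn=15):
    ok=(P[...,2]>lo)&(P[...,2]<hi)&(P[...,0]>box[0])&(P[...,0]<box[1])&(P[...,1]>box[2])&(P[...,1]<box[3])
    n,l=cv2.connectedComponents(ok.astype(np.uint8),connectivity=4)
    out=[]
    for i in range(1,n):
        q=P[l==i]
        if len(q)<minn: continue
        (c,s,a)=cv2.minAreaRect((q[:,:2]*1000).astype(np.float32))
        out.append((np.round(c),np.round(s),round(a,1),len(q),np.round(np.median(q[:,2]),4),p[l==i].mean(0).round()))
    return out
E
python3 - <<'E'
from h import *
p,P=look("top")
print("tins/all z>.045")
for c in comps(p,P,.045,.3,(.3,.95,-.45,.6)): print(*c)
print("tray"); red=(p[...,0]>110)&(p[...,1]<60)&(p[...,2]<60)
for nm,mk in(("tray",red),("lid",(p[...,0]>130)&(p[...,1]>90)&(p[...,2]<60)&(P[...,2]>.06)&(P[...,1]>.1))):
    q=P[mk]; q=q[~np.isnan(q).any(1)]
    print(nm,cv2.minAreaRect((q[:,:2]*1000).astype(np.float32)),q.min(0),q.max(0))
    A=np.c_[q[:,:2],np.ones(len(q))]; print("plane",np.linalg.lstsq(A,q[:,2],rcond=None)[0])
    print(cv2.boxPoints(cv2.minAreaRect((q[:,:2]*1000).astype(np.float32))).round())
# handle depth points
for uv in[(224,248),(205,245),(248,249),(226,249),(226,233),(226,180)]: print(uv,P[uv[1],uv[0]].round(3))
# two view
tops=[[390,201],[474,269],[421,232],[334,236],[223,250]]
m=[(t["uv"]) for t in r.mark_of("top","tin_a")]
q,S=look("scene"); n=[(t["uv"]) for t in r.mark_of("scene","tin_a")]
for a in m:
    for b in n:
        X,e=two(ray("top",a),ray("scene",b))
        if e<.012: print(np.round(a),np.round(b),X.round(3),round(e,4))
for k in("lid_bar","lid_hinge","chest","tray"):
    m=r.mark_of("top",k);n=r.mark_of("scene",k)
    for a in m:
      for b in n: print(k,*[np.round(w,3) for w in two(ray("top",a["uv"]),ray("scene",b["uv"]))])
E
```

```text
tins/all z>.045
[ 891. -404.] [96. 44.] 80.6 483 0.0591 [79. 60. 39.]
[521. 236.] [321. 218.] 84.8 7256 0.0981 [97. 92. 66.]
[558. -95.] [48. 48.] 63.2 286 0.0613 [136. 115. 100.]
[ 551. -230.] [49. 49.] 7.2 293 0.0613 [132. 111.  96.]
[454. -61.] [47. 47.] 63.3 285 0.0613 [139. 117. 102.]
[ 455. -314.] [48. 50.] 61.0 304 0.0614 [129. 108.  93.]
[ 445. -189.] [49. 49.] 38.3 298 0.0616 [135. 114.  99.]
[364. 450.] [76. 73.] 89.6 418 0.0775 [92. 91. 85.]
[ 351. -444.] [31. 11.] 0.5 45 0.0592 [56. 27. 71.]
tray
tray ((660.6632080078125, -226.42221069335938), (242.58038330078125, 118.60071563720703), 87.78115844726562) [ 0.59729127 -0.34880281 -0.00608397] [ 0.7220066  -0.10314907  0.03643698]
plane [-0.00446058  0.00709131  0.00845726]
[[ 597. -345.]
 [ 715. -350.]
 [ 725. -108.]
 [ 606. -103.]]
lid ((543.0104370117188, 244.33932495117188), (300.3091125488281, 157.43634033203125), 84.86347961425781) [0.45336312 0.10004149 0.08587841] [0.63306667 0.39911047 0.10822671]
plane [-0.06037774  0.00579685  0.12897728]
[[451. 102.]
 [608.  88.]
 [635. 387.]
 [478. 401.]]
(224, 248) [0.419 0.245 0.105]
(205, 245) [0.426 0.324 0.001]
(248, 249) [0.416 0.18  0.109]
(226, 249) [0.416 0.24  0.105]
(226, 233) [ 0.461  0.263 -0.001]
(226, 180) [0.608 0.247 0.088]
[337. 239.] [289. 207.] [ 0.443 -0.065  0.025] 0.004
[424. 233.] [229. 237.] [ 0.46  -0.316  0.046] 0.0063
[388. 199.] [271. 246.] [ 0.56  -0.221  0.024] 0.0007
[473. 269.] [170. 246.] [ 0.352 -0.467  0.02 ] 0.0036
[378. 236.] [259. 226.] [ 0.449 -0.192  0.011] 0.0051
[343. 198.] [303. 229.] [ 0.56  -0.089  0.019] 0.0056
lid_bar [0.421 0.25  0.095] 0.011
lid_hinge [0.614 0.234 0.094] 0.007
lid_hinge [ 0.463  0.318 -0.036] 0.141
chest [0.538 0.238 0.016] 0.021
chest [0.467 0.1   0.011] 0.287
tray [ 0.66  -0.232 -0.006] 0.01
```

```bash
python3 - <<'E'
from h import *
print(plan((.50,-.2,.28),-5.1)); print(plan((.42,.245,.24),-5.1))
E
```

```text
(array([ 1.522, -1.176, -0.119]), array([ 0.   , -0.   , -0.685]))
(array([ 1.93 , -2.937,  0.041]), array([ 0.   , -0.   , -0.685]))
```

servo_tool(commands=[[[0.15,-0.12,0],[0,0,-0.09]],[[0.3,-0.24,0],[0,0,-0.18]],[[0.45,-0.35,0],[0,0,-0.27]],[[0.6,-0.46,0],[0,0,-0.36]],[[0.75,-0.58,0],[0,0,-0.45]],[[0.9,-0.69,0],[0,0,-0.54]],[[1,-0.77,0],[0,0,-0.63]],[[1,-0.77,0],[0,0,-0.685]],[[1,-0.77,0],[0,0,-0.685]]], claw=0.6, squeeze=40)

```text
clock: 2.4
tcp_pos: [0.4208, -0.3438, 0.2506]
orientation: [2.315, 2.123, 0.0]
contact_force: [-0.9, -0.9, -0.5]
grip_width: 0.0342
gripper_force: 0.0
```

```bash
python3 - <<'E'
from h import *
print(plan((.50,-.1,.26),-5.1)); print(plan((.42,.245,.24),-5.1))
E
```

```text
(array([ 0.999,  0.232, -0.038]), array([0.   , 0.   , 0.002]))
(array([ 2.346, -0.206,  0.042]), array([0.   , 0.   , 0.002]))
```

servo_tool(commands=[[[0.2,0.05,0],[0,0,0]],[[0.4,0.1,0],[0,0,0]],[[0.6,0.15,0],[0,0,0]],[[0.8,0.2,0],[0,0,0]],[[1,0.2,0],[0,0,0]]])

```text
clock: 2.9
tcp_pos: [0.4927, -0.1055, 0.2506]
orientation: [2.323, 2.113, 0.002]
contact_force: [1.5, 0.3, 0.4]
grip_width: 0.034
gripper_force: 0.0
```

servo_tool(commands=[[[0.2,0,0],[0,0,0]],[[0.4,0,0],[0,0,0]],[[0.6,-0.1,0],[0,0,0]],[[0.8,-0.15,0],[0,0,0]],[[1,-0.2,0],[0,0,0]]])

```text
clock: 3.4
tcp_pos: [0.4652, 0.1391, 0.2505]
orientation: [2.323, 2.113, 0.0]
contact_force: [0.7, -0.7, -0.5]
grip_width: 0.0342
gripper_force: 0.0
```

servo_tool(commands=[[[0.15,-0.1,0],[0,0,0]],[[0.34,-0.2,0],[0,0,0]],[[0.34,-0.2,0],[0,0,0]],[[0.34,-0.2,0],[0,0,0]]])

```text
clock: 3.8
tcp_pos: [0.4231, 0.2284, 0.2504]
orientation: [2.318, 2.12, 0.0]
contact_force: [1.4, -0.8, 0.2]
grip_width: 0.0338
gripper_force: 0.0
```

```bash
python3 - <<'E'
from h import *
p,P=look("wrist","w1")
o=r.get_obs(); print(o["tcp_pos"],[ (np.round(t["uv"]),t["confidence"]) for t in r.mark_of("wrist","lid_bar")])
ax=np.array([.996,-.089])
ok=(P[...,2]>.06)&(P[...,2]<.16)
q=P[ok]; s=q[:,:2]@ax
# bar points: robot side of the lid edge
for lo in np.arange(.38,.66,.01):
    k=(s>=lo)&(s<lo+.01)
    if k.sum()>20: print(round(lo,2),k.sum(),np.percentile(q[k,2],[5,50,95]).round(3),q[k,1].min().round(3),q[k,1].max().round(3))
print(plan((.417,.245,.24),-5.1))
E
```

```text
[0.42374604 0.22681194 0.25023348] [(array([312., 170.]), 0.77)]
0.39 1767 [0.104 0.107 0.108] 0.179 0.317
0.4 271 [0.103 0.106 0.108] 0.178 0.316
0.41 274 [0.102 0.106 0.107] 0.177 0.315
0.42 269 [0.102 0.105 0.107] 0.176 0.315
0.43 1619 [0.062 0.077 0.105] 0.085 0.388
0.44 3386 [0.086 0.103 0.104] 0.086 0.386
0.45 2893 [0.101 0.103 0.104] 0.167 0.376
0.46 2973 [0.101 0.102 0.103] 0.153 0.375
0.47 3151 [0.101 0.102 0.103] 0.136 0.374
0.48 3191 [0.1   0.101 0.103] 0.121 0.373
0.49 3261 [0.1   0.101 0.102] 0.116 0.372
0.5 3281 [0.099 0.1   0.101] 0.113 0.372
0.51 3193 [0.098 0.1   0.101] 0.113 0.371
0.52 3177 [0.098 0.099 0.1  ] 0.121 0.37
0.53 3154 [0.097 0.098 0.1  ] 0.116 0.37
0.54 3193 [0.096 0.098 0.099] 0.11 0.369
0.55 3216 [0.096 0.097 0.098] 0.102 0.368
0.56 3198 [0.095 0.097 0.098] 0.094 0.368
0.57 3242 [0.094 0.095 0.096] 0.086 0.367
0.58 3315 [0.094 0.095 0.096] 0.078 0.366
0.59 3359 [0.093 0.094 0.095] 0.071 0.365
0.6 1613 [0.093 0.094 0.096] 0.11 0.355
(array([ 0.073, -0.035,  0.04 ]), array([ 0.   ,  0.001, -0.003]))
```

View pics/w1.png

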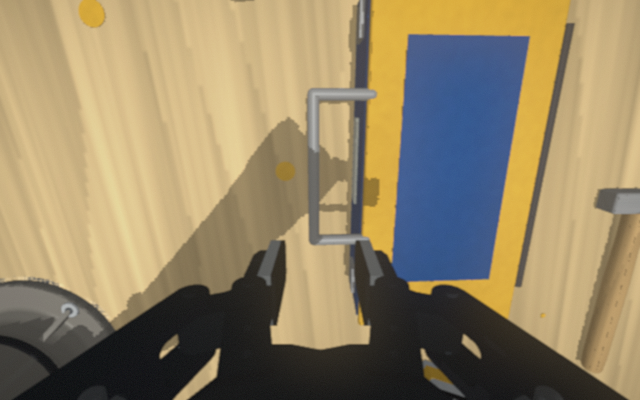

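The wrist view has the bar at column 315, rows 92–240, with the fingers aligned to it. I'll refine the bar line.

```bash
python3 - <<'E'
from h import *
p,P=look("wrist")
o=r.get_obs()
ax=np.array([.996,-.089])
ok=(P[...,2]>.085)&(P[...,2]<.14)&(P[...,:2]@ax<.405)&(P[...,:2]@ax>.36)
q=P[ok]; print(len(q),q.min(0),q.max(0),np.percentile(q[:,:2]@ax,[2,50,98]))
vx,vy,x0,y0=cv2.fitLine(q[:,:2].astype(np.float32),cv2.DIST_HUBER,0,.001,.001).ravel(); print(vx/vy,x0,y0,np.degrees(np.arctan2(-vx,vy)))
k=(q[:,1]>.2)&(q[:,1]<.3); m=np.median(q[k],0); print(m)
L=P[(P[...,2]>.085)&(P[...,2]<.12)&(P[...,:2]@ax>.45)&(P[...,:2]@ax<.59)]
print(np.linalg.lstsq(np.c_[L[:,:2]@ax,np.ones(len(L))],L[:,2],rcond=None)[0])
print(plan((x0,.245,.11),-5.1))
E
```

```text
1926 [0.4078993  0.17851966 0.10094126] [0.4343211  0.31694405 0.10963266] [0.39017405 0.39543268 0.40364265]
0.08984263 0.4197056 0.25233617 -5.13382
[0.41915657 0.25222596 0.10679537]
[-0.06116519  0.13089523]
(array([ 0.075, -0.025,  0.56 ]), array([ 0.   ,  0.001, -0.003]))
```

servo_tool(commands=[[[0.07,-0.024,0.15],[0,0,0]],[[0.07,-0.024,0.3],[0,0,0]],[[0.07,-0.024,0.42],[0,0,0]],[[0.07,-0.024,0.52],[0,0,0]],[[0.07,-0.024,0.588],[0,0,0]],[[0.07,-0.024,0.588],[0,0,0]],[[0.07,-0.024,0.588],[0,0,0]]])

```text
clock: 4.65
tcp_pos: [0.4194, 0.2447, 0.1035]
orientation: [2.321, 2.117, -0.001]
contact_force: [0.3, 1.0, -0.7]
grip_width: 0.034
gripper_force: 0.0
```

servo_tool(commands=[[[0,0,0],[0,0,0]],[[0,0,0],[0,0,0]],[[0,0,0],[0,0,0]],[[0,0,0],[0,0,0]],[[0,0,0],[0,0,0]],[[0,0,0],[0,0,0]]], claw=1, squeeze=40)

```text
clock: 5.25
tcp_pos: [0.4187, 0.2459, 0.1035]
orientation: [2.318, 2.12, 0.001]
contact_force: [-1.8, 0.1, 2.4]
grip_width: 0.0083
gripper_force: 39.0
```

```bash
python3 - <<'E'
from h import *
o=r.get_obs(); print(o["tcp_pos"],o["grip_width"],o["gripper_force"],R.from_rotvec(o["orientation"]).as_matrix().round(3))
L=.205; t0=.061
for t in np.r_[np.arange(.10,1.68,.05),1.68]: print(round(t,2),np.round([L*(np.cos(t0)-np.cos(t))/.25,-L*(np.sin(t)-np.sin(t0))/.25],3).tolist())
E
```

```text
[0.41873494 0.24589443 0.10351202] 0.008338931109718313 39.026833176612854 [[ 0.089  0.996  0.   ]
 [ 0.996 -0.089  0.   ]
 [ 0.     0.    -1.   ]]
0.1 [0.003, -0.032]
0.15 [0.008, -0.073]
0.2 [0.015, -0.113]
0.25 [0.024, -0.153]
0.3 [0.035, -0.192]
0.35 [0.048, -0.231]
0.4 [0.063, -0.269]
0.45 [0.08, -0.307]
0.5 [0.099, -0.343]
0.55 [0.119, -0.379]
0.6 [0.142, -0.413]
0.65 [0.166, -0.446]
0.7 [0.191, -0.478]
0.75 [0.218, -0.509]
0.8 [0.247, -0.538]
0.85 [0.277, -0.566]
0.9 [0.309, -0.592]
0.95 [0.341, -0.617]
1.0 [0.375, -0.64]
1.05 [0.41, -0.661]
1.1 [0.447, -0.681]
1.15 [0.484, -0.698]
1.2 [0.521, -0.714]
1.25 [0.56, -0.728]
1.3 [0.599, -0.74]
1.35 [0.639, -0.75]
1.4 [0.679, -0.758]
1.45 [0.72, -0.764]
1.5 [0.76, -0.768]
1.55 [0.801, -0.77]
1.6 [0.842, -0.77]
1.65 [0.883, -0.767]
1.68 [0.908, -0.765]
```

servo_tool(commands=[[[0,0.003,-0.032],[0,0,0]],[[0,0.008,-0.073],[0,0,0]],[[0,0.015,-0.113],[0,0,0]],[[0,0.024,-0.153],[0,0,0]],[[0,0.035,-0.192],[0,0,0]],[[0,0.048,-0.231],[0,0,0]],[[0,0.063,-0.269],[0,0,0]],[[0,0.08,-0.307],[0,0,0]],[[0,0.099,-0.343],[0,0,0]],[[0,0.119,-0.379],[0,0,0]],[[0,0.142,-0.413],[0,0,0]],[[0,0.166,-0.446],[0,0,0]],[[0,0.191,-0.478],[0,0,0]],[[0,0.218,-0.509],[0,0,0]],[[0,0.247,-0.538],[0,0,0]]])

```text
clock: 6.75
tcp_pos: [0.4767, 0.2406, 0.2385]
orientation: [-2.314, -2.12, 0.01]
contact_force: [-13.6, 1.0, 3.3]
grip_width: 0.0082
gripper_force: 39.1
```

```bash
cat > bar.py <<'E'
from h import *
o=r.get_obs(); ax=np.array([.996,-.089]); s=o["tcp_pos"][:2]@ax; z=o["tcp_pos"][2]
print(s,z,"w",o["grip_width"],o["gripper_force"],"F",o["contact_force"].round(1),"ang",np.arctan2(z-.0895,.600-s),"rad",np.hypot(z-.0895,.600-s))
E
python3 bar.py
```

```text
0.4533325825260441 0.23846951986609924 w 0.008244876904724599 39.13718819618225 F [-13.6   1.    3.3] ang 0.7931849301131081 rad 0.20905322096924459
```

servo_tool(commands=[[[0,0.02,-0.028],[0,0,0]],[[0,0.05,-0.054],[0,0,0]],[[0,0.082,-0.079],[0,0,0]],[[0,0.116,-0.102],[0,0,0]],[[0,0.151,-0.123],[0,0,0]],[[0,0.188,-0.143],[0,0,0]],[[0,0.225,-0.16],[0,0,0]],[[0,0.262,-0.176],[0,0,0]],[[0,0.301,-0.19],[0,0,0]],[[0,0.34,-0.202],[0,0,0]],[[0,0.38,-0.212],[0,0,0]],[[0,0.42,-0.22],[0,0,0]]])

```text
clock: 7.95
tcp_pos: [0.5845, 0.2309, 0.296]
orientation: [2.318, 2.12, -0.0]
contact_force: [-8.1, -1.6, 9.7]
grip_width: 0.0084
gripper_force: 41.8
```

```bash
python3 bar.py
```

```text
0.5616048137262257 0.29601201982034936 w 0.00837744776904628 41.818424463272095 F [-8.1 -1.6  9.7] ang 1.3869729450776584 rad 0.21005095729198234
```

servo_tool(commands=[[[0,0.03,-0.015],[0,0,0]],[[0,0.06,-0.018],[0,0,0]],[[0,0.09,-0.02],[0,0,0]],[[0,0.12,-0.02],[0,0,0]],[[0,0.145,-0.02],[0,0,0]],[[0,0.17,-0.02],[0,0,0]],[[0,0.19,-0.02],[0,0,0]],[[0,0.21,-0.018],[0,0,0]],[[0,0.225,-0.018],[0,0,0]],[[0,0.24,-0.018],[0,0,0]],[[0,0.24,-0.018],[0,0,0]],[[0,0.24,-0.018],[0,0,0]]])

```text
clock: 9.15
tcp_pos: [0.6391, 0.2261, 0.299]
orientation: [-2.312, -2.12, 0.015]
contact_force: [-23.8, -3.6, 14.7]
grip_width: 0.0083
gripper_force: 42.5
```

```bash
python3 bar.py; python3 - <<'E'
from h import *
p,S=look("scene","s1")
E
```

```text
0.6163862614218748 0.29904160927846396 w 0.008255469636746329 42.519625425338745 F [-23.8  -3.6  14.7] ang 1.6488380154738005 rad 0.2101813397578255
```

View pics/s1.png

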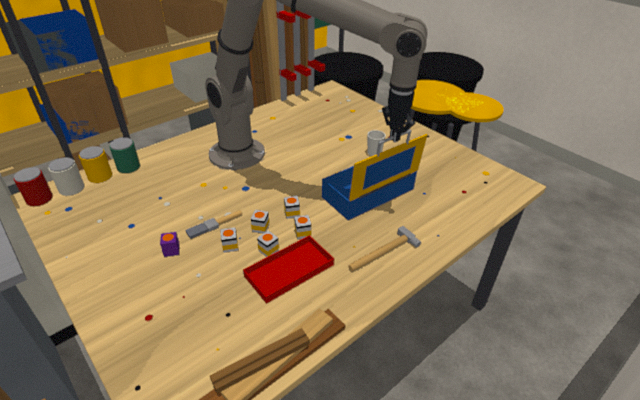

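The lid is upright on its stop: the force rises to 24 N and the bar angle is 1.65 rad. I'll release it and climb away.

servo_tool(commands=[[[0,-0.02,-0.018],[0,0,0]],[[0,-0.02,-0.018],[0,0,0]],[[0,-0.02,-0.018],[0,0,0]],[[0,-0.02,-0.2],[0,0,0]],[[0,-0.02,-0.35],[0,0,0]],[[0,-0.2,-0.35],[0,0,0]],[[0,-0.4,-0.3],[0,0,0]],[[-0.2,-0.5,-0.25],[0,0,0]],[[-0.4,-0.6,-0.2],[0,0,0]],[[-0.6,-0.6,-0.1],[0,0,0]],[[-0.8,-0.6,0],[0,0,0]],[[-1,-0.6,0.1],[0,0,0]]], claw=0.6)

```text
clock: 10.4
tcp_pos: [0.4758, 0.0156, 0.2862]
orientation: [2.317, 2.118, 0.002]
contact_force: [1.0, -0.8, -0.8]
grip_width: 0.0345
gripper_force: 0.0
```

```bash
cat > tins.py <<'E'
from h import *
import sys
def tins(z=0.062):
    p,P=look("top")
    return [c for c in comps(p,P,.045,.075,(.38,.75,-.45,.08)) if 40<min(c[1]) and max(c[1])<60]
if __name__=="__main__":
    for c in tins():
        x,y=c[0]; print(x,y,c[1],c[2],c[4])
        for a in (c[2],c[2]-90): print("   hover",plan((x/1000,y/1000,.2),a),"grasp",plan((x/1000,y/1000,.045),a)[0])
    print(r.get_obs()["tcp_pos"],r.get_obs()["joints"].round(2))
E
python3 tins.py
python3 - <<'E'
from h import *
p,P=look("top")
y=(p[...,0]>130)&(p[...,1]>90)&(p[...,2]<60)&(P[...,2]>.1)&(P[...,1]>.0)
q=P[y]; ax=np.array([.996,-.089]); s=q[:,:2]@ax
print(len(q),s.min(),s.max(),np.linalg.lstsq(np.c_[q[:,2],np.ones(len(q))],s,rcond=None)[0] if len(q) else 0)
E
```

```text
558.0 -95.0 [48. 48.] 63.2 0.0618
   hover (array([-0.369,  0.38 ,  0.328]), array([-0.005,  0.001, -0.765])) grasp [-0.366  0.383  0.948]
   hover (array([-0.369,  0.38 ,  0.328]), array([-0.002,  0.004,  0.235])) grasp [-0.366  0.383  0.948]
550.0 -230.0 [48. 49.] 6.6 0.0616
   hover (array([-0.91 ,  0.401,  0.331]), array([-0.004,  0.003, -0.136])) grasp [-0.906  0.404  0.951]
   hover (array([-0.91 ,  0.401,  0.331]), array([-0.   ,  0.005,  0.864])) grasp [-0.906  0.404  0.951]
455.0 -315.0 [50. 48.] 61.2 0.0615
   hover (array([-1.286,  0.057,  0.335]), array([-0.005,  0.001, -0.743])) grasp [-1.282  0.06   0.955]
   hover (array([-1.286,  0.057,  0.335]), array([-0.002,  0.004,  0.257])) grasp [-1.282  0.06   0.955]
446.0 -189.0 [49. 49.] 38.1 0.0615
   hover (array([-0.788, -0.029,  0.333]), array([-0.004,  0.002, -0.486])) grasp [-0.784 -0.026  0.953]
   hover (array([-0.788, -0.029,  0.333]), array([-0.001,  0.005,  0.514])) grasp [-0.784 -0.026  0.953]
[0.47306089 0.0066854  0.28195451] [ 0.34  0.15 -0.53  1.95  0.09  1.07 -0.33]
139 0.6085633912853712 0.6148367259619381 [-0.2533855   0.67452314]
```

servo_tool(commands=[[[-0.1,0.1,0.1],[0,0,0.08]],[[-0.2,0.2,0.2],[0,0,0.16]],[[-0.3,0.3,0.3],[0,0,0.235]],[[-0.366,0.38,0.4],[0,0,0.235]],[[-0.366,0.38,0.4],[0,0,0.235]],[[-0.366,0.38,0.4],[0,0,0.235]]], claw=0.1)

```text
clock: 11.1
tcp_pos: [0.5624, -0.0816, 0.1858]
orientation: [-2.667, -1.658, 0.001]
contact_force: [-0.1, 0.4, 0.5]
grip_width: 0.0768
gripper_force: 0.0
```

```bash
python3 - <<'E'
from h import *
from tins import tins
o=r.get_obs(); print(o["tcp_pos"],o["grip_width"])
print(plan((.558,-.095,.045),63.2-90))
p,P=look("wrist"); print([c[:5] for c in comps(p,P,.05,.075,(.4,.7,-.25,.05))])
E
```

```text
[ 0.56235778 -0.08161128  0.18575564] 0.07679724901946997
(array([-0.056,  0.009,  0.563]), array([-0.001, -0.   ,  0.006]))
[(array([559., -93.]), array([48., 48.]), 62.8, 3238, np.float64(0.0627)), (array([455., -58.]), array([48., 48.]), 62.4, 3218, np.float64(0.0627)), (array([ 551., -227.]), array([49., 48.]), 6.0, 2106, np.float64(0.0624)), (array([ 448., -185.]), array([45., 49.]), 37.0, 1654, np.float64(0.0623))]
```

servo_tool(commands=[[[-0.052,0.009,0.1],[0,0,0.006]],[[-0.052,0.009,0.25],[0,0,0.006]],[[-0.052,0.009,0.4],[0,0,0.006]],[[-0.052,0.009,0.5],[0,0,0.006]],[[-0.052,0.009,0.563],[0,0,0.006]],[[-0.052,0.009,0.563],[0,0,0.006]],[[-0.052,0.009,0.563],[0,0,0.006]]])

```text
clock: 11.85
tcp_pos: [0.5594, -0.0938, 0.0469]
orientation: [2.674, 1.647, 0.003]
contact_force: [-0.4, 0.3, 0.6]
grip_width: 0.0768
gripper_force: 0.0
```

servo_tool(commands=[[[0,0,0],[0,0,0]],[[0,0,0],[0,0,0]],[[0,0,0],[0,0,0]],[[0,0,0],[0,0,0]],[[0,0,0],[0,0,0]],[[0,0,-0.1],[0,0,0]],[[0,0,-0.25],[0,0,0]],[[0,0,-0.4],[0,0,0]],[[0,0,-0.5],[0,0,0]],[[0,0,-0.5],[0,0,0]],[[0,0,-0.5],[0,0,0]],[[0,0,-0.5],[0,0,0]],[[0,0,-0.5],[0,0,0]]], claw=1, squeeze=60)

```text
clock: 13.15
tcp_pos: [0.5571, -0.0942, 0.1686]
orientation: [-2.674, -1.645, 0.004]
contact_force: [-0.4, -0.6, -4.0]
grip_width: 0.047
gripper_force: 64.1
```

servo_tool(commands=[[[0,0,0],[0,0,0]],[[0,0,0],[0,0,0]]])

```text
clock: 13.35
tcp_pos: [0.5581, -0.0942, 0.1697]
orientation: [-2.675, -1.646, 0.002]
contact_force: [0.2, -0.1, -4.5]
grip_width: 0.0474
gripper_force: 64.1
```

```bash
cat > place.py <<'E'
from h import *
o=r.get_obs(); print(o["tcp_pos"].round(4),o["grip_width"],o["contact_force"].round(2),o["moment"].round(2),o["joints"].round(2))
# chest: origin s=.520 along ax, y mid t
ax=np.array([.996,-.089]); ay=np.array([.089,.996])
def chest(dx,dy): return ax*(.520+dx)+ay*(.2826+dy)
trc=np.array([.660,-.226]); tx=np.array([.9993,-.038]); ty=np.array([.038,.9993])
def tray(dx,dy): return trc+tx*dx+ty*dy
if __name__=="__main__":
    for d in(-.095,0,.095): c=chest(-.005,d); print("chest",d,c.round(4),plan((*c,.25),-5.1),"down",plan((*c,.053),-5.1)[0])
    for d in(-.06,.06): c=tray(0,d); print("tray",d,c.round(4),plan((*c,.2),-2.2),"down",plan((*c,.051),-2.2)[0])
E
python3 place.py; python3 - <<'E'
from h import *
p,P=look("top")
ax=np.array([.996,-.089]); ay=np.array([.089,.996])
q=P[(P[...,2]>.07)&(P[...,2]<.1)&(P[...,1]>.03)]; s=q[:,:2]@ax;t=q[:,:2]@ay
k=(s>.4)&(s<.7); print("chest rim s",np.percentile(s[k],[1,99]),"t",np.percentile(t[k],[1,99]),k.sum())
E
```

```text
[ 0.5581 -0.0942  0.1697] 0.04735725726410782 [ 0.23 -0.14 -4.46] [ 0.05 -0.04  0.01] [ 0.37  0.42 -0.4   1.87  0.2   0.89 -0.59]
chest -0.095 [0.5296 0.141 ] (array([ 0.788, -0.526, -0.321]), array([-0.001,  0.   , -0.241])) down [ 0.789 -0.525  0.467]
chest 0 [0.5381 0.2356] (array([ 1.142, -0.666, -0.321]), array([-0.001,  0.   , -0.241])) down [ 1.142 -0.665  0.467]
chest 0.095 [0.5465 0.3303] (array([ 1.495, -0.807, -0.321]), array([-0.001,  0.   , -0.241])) down [ 1.495 -0.806  0.467]
tray -0.06 [ 0.6577 -0.286 ] (array([-0.505,  0.701, -0.122]), array([-0.001,  0.   , -0.273])) down [-0.505  0.702  0.474]
tray 0.06 [ 0.6623 -0.166 ] (array([-0.069,  0.502, -0.122]), array([-0.001,  0.   , -0.273])) down [-0.069  0.502  0.474]
chest rim s [0.43840253 0.59591397] t [0.12146262 0.44123184] 871
```

The wrist reads −4.5 N, so tin A is full. I'll carry it to the far chest place.

servo_tool(commands=[[[0.05,-0.05,-0.15],[0,0,-0.06]],[[0.2,-0.15,-0.3],[0,0,-0.12]],[[0.35,-0.25,-0.32],[0,0,-0.18]],[[0.5,-0.35,-0.32],[0,0,-0.241]],[[0.65,-0.45,-0.32],[0,0,-0.241]],[[0.8,-0.53,-0.32],[0,0,-0.241]],[[0.95,-0.6,-0.32],[0,0,-0.241]],[[0.95,-0.6,-0.32],[0,0,-0.241]]])

```text
clock: 14.2
tcp_pos: [0.5301, 0.1935, 0.2512]
orientation: [-2.305, -2.129, -0.007]
contact_force: [-0.3, 0.3, -4.5]
grip_width: 0.047
gripper_force: 64.7
```

```bash
python3 place.py
```

```text
[0.5301 0.1935 0.2512] 0.04704405334369201 [-0.26  0.31 -4.48] [ 0.01  0.03 -0.01] [ 0.03  0.36 -0.61  1.79  0.23  1.06 -0.74]
chest -0.095 [0.5296 0.141 ] (array([-0.209,  0.015,  0.004]), array([ 0.   , -0.004,  0.006])) down [-0.214  0.015  0.792]
chest 0 [0.5381 0.2356] (array([0.171, 0.019, 0.006]), array([ 0.   , -0.004,  0.006])) down [0.166 0.018 0.794]
chest 0.095 [0.5465 0.3303] (array([0.551, 0.022, 0.008]), array([ 0.   , -0.004,  0.006])) down [0.546 0.022 0.796]
tray -0.06 [ 0.6577 -0.286 ] (array([-1.872,  0.661,  0.195]), array([ 0.   , -0.004, -0.026])) down [-1.876  0.661  0.791]
tray 0.06 [ 0.6623 -0.166 ] (array([-1.393,  0.641,  0.197]), array([ 0.   , -0.004, -0.026])) down [-1.396  0.641  0.793]
```

servo_tool(commands=[[[0.15,0.005,0.05],[0,0,0]],[[0.3,0.01,0.15],[0,0,0]],[[0.45,0.01,0.25],[0,0,0]],[[0.56,0.01,0.3],[0,0,0]],[[0.56,0.01,0.3],[0,0,0]],[[0.56,0.01,0.3],[0,0,0]],[[0.56,0.01,0.3],[0,0,0]]])

```text
clock: 14.9
tcp_pos: [0.5472, 0.3232, 0.1756]
orientation: [2.319, 2.118, -0.0]
contact_force: [0.8, -0.1, -4.2]
grip_width: 0.0472
gripper_force: 64.4
```

```bash
python3 place.py|grep -v tray
```

```text
[0.5472 0.3232 0.1756] 0.04715400252022427 [ 0.84 -0.06 -4.22] [-0.05 -0.05  0.02] [-0.22  0.55 -0.57  1.69  0.35  1.   -1.  ]
chest -0.095 [0.5296 0.141 ] (array([-0.733, -0.004, -0.297]), array([ 0.   ,  0.001, -0.001])) down [-0.732 -0.004  0.491]
chest 0 [0.5381 0.2356] (array([-0.353, -0.004, -0.297]), array([ 0.   ,  0.001, -0.001])) down [-0.352 -0.005  0.491]
chest 0.095 [0.5465 0.3303] (array([ 0.027, -0.005, -0.297]), array([ 0.   ,  0.001, -0.001])) down [ 0.028 -0.005  0.491]
```

servo_tool(commands=[[[0.027,-0.005,0.1],[0,0,0]],[[0.027,-0.005,0.22],[0,0,0]],[[0.027,-0.005,0.33],[0,0,0]],[[0.027,-0.005,0.42],[0,0,0]],[[0.027,-0.005,0.46],[0,0,0]],[[0.027,-0.005,0.487],[0,0,0]],[[0.027,-0.005,0.489],[0,0,0]],[[0.027,-0.005,0.489],[0,0,0]]])

```text
clock: 15.7
tcp_pos: [0.5466, 0.3317, 0.0545]
orientation: [2.318, 2.12, 0.003]
contact_force: [-0.9, -0.5, -4.1]
grip_width: 0.0471
gripper_force: 64.6
```

servo_tool(commands=[[[0,0,0],[0,0,0]],[[0,0,0],[0,0,0]],[[0,0,0],[0,0,0]],[[0,0,0],[0,0,0]],[[0,0,-0.15],[0,0,0]],[[0,0,-0.35],[0,0,0]],[[0,0,-0.55],[0,0,0]],[[-0.2,-0.05,-0.75],[0,0,0]],[[-0.4,-0.1,-0.75],[0,0,0]],[[-0.6,-0.15,-0.75],[0,0,0]],[[-0.8,-0.2,-0.75],[0,0,0]],[[-1,-0.25,-0.75],[0,0,0]],[[-1,-0.25,-0.75],[0,0,0]]], claw=0.23)

```text
clock: 17.0
tcp_pos: [0.4597, 0.0834, 0.2407]
orientation: [2.322, 2.114, -0.004]
contact_force: [0.6, 1.0, -0.3]
grip_width: 0.0659
gripper_force: 0.0
```

```bash
python3 tins.py;python3 - <<'E'
from h import *
p,P=look("top")
ax=np.array([.996,-.089]); ay=np.array([.089,.996])
q=P[(P[...,2]>.055)&(P[...,2]<.076)&(P[...,1]>.1)&(P[...,0]>.46)&(P[...,0]<.58)]; print((q[:,:2]@ax).mean()-.518,(q[:,:2]@ay).mean()-.2815,q[:,2].mean(),len(q))
E
```

```text
551.0 -230.0 [49. 49.] 6.8 0.0611
   hover (array([-1.203,  0.484,  0.167]), array([-0.001,  0.003, -0.136])) grasp [-1.2    0.485  0.787]
   hover (array([-1.203,  0.484,  0.167]), array([0.001, 0.003, 0.864])) grasp [-1.2    0.485  0.787]
454.0 -60.0 [47. 47.] 63.2 0.0617
   hover (array([-0.563,  0.033,  0.165]), array([-0.002,  0.002, -0.763])) grasp [-0.561  0.034  0.784]
   hover (array([-0.563,  0.033,  0.165]), array([-0.   ,  0.003,  0.237])) grasp [-0.561  0.034  0.784]
455.0 -315.0 [50. 49.] 60.3 0.0613
   hover (array([-1.578,  0.134,  0.169]), array([-0.002,  0.002, -0.731])) grasp [-1.576  0.135  0.789]
   hover (array([-1.578,  0.134,  0.169]), array([-0.   ,  0.003,  0.269])) grasp [-1.576  0.135  0.789]
446.0 -189.0 [48. 49.] 37.2 0.0615
   hover (array([-1.08 ,  0.05 ,  0.167]), array([-0.002,  0.002, -0.474])) grasp [-1.077  0.051  0.787]
   hover (array([-1.08 ,  0.05 ,  0.167]), array([0.001, 0.003, 0.526])) grasp [-1.077  0.051  0.787]
[0.45927918 0.0811479  0.2405101 ] [ 0.23  0.2  -0.6   2.01  0.14  0.97 -0.54]
-0.012853870500117215 0.10731960892482995 0.06664804641433561 403
```

servo_tool(commands=[[[-0.18,0,0.05],[0,0,0.08]],[[-0.36,0.02,0.15],[0,0,0.16]],[[-0.52,0.033,0.25],[0,0,0.237]],[[-0.556,0.033,0.3],[0,0,0.237]],[[-0.556,0.033,0.3],[0,0,0.237]],[[-0.556,0.033,0.3],[0,0,0.237]],[[-0.556,0.033,0.3],[0,0,0.237]]], claw=0.1)

```text
clock: 17.8
tcp_pos: [0.4584, -0.0491, 0.1668]
orientation: [2.667, 1.66, 0.004]
contact_force: [0.1, 0.3, -0.1]
grip_width: 0.0769
gripper_force: 0.0
```

```bash
cat > near.py <<'E'
from h import *
import sys
x,y,a=map(float,sys.argv[1:4])
o=r.get_obs(); print(o["tcp_pos"].round(4),o["grip_width"].round(4))
p,P=look("wrist")
for c in comps(p,P,.05,.075,(x-.1,x+.1,y-.1,y+.1)):
    if 40<min(c[1]): print(c[:5])
print(plan((x,y,.046),a))
E
python3 near.py .4545 -.059 -27
```

```text
Traceback (most recent call last):
  File "near.py", line 4, in <module>
    o=r.get_obs(); print(o["tcp_pos"].round(4),o["grip_width"].round(4))
                                               ^^^^^^^^^^^^^^^^^^^^^
AttributeError: 'float' object has no attribute 'round'
```

```bash
sed -i 's/,o\["grip_width"\].round(4)//' near.py; python3 near.py .4545 -.059 -27
```

```text
[ 0.4584 -0.0491  0.1668]
(array([455., -58.]), array([48., 48.]), 62.3, 3744, np.float64(0.0627))
(array([-0.042,  0.003,  0.483]), array([ 0.001, -0.001,  0.009]))
```

servo_tool(commands=[[[-0.04,0.003,0.15],[0,0,0.007]],[[-0.04,0.003,0.3],[0,0,0.007]],[[-0.04,0.003,0.42],[0,0,0.007]],[[-0.04,0.003,0.483],[0,0,0.007]],[[-0.04,0.003,0.483],[0,0,0.007]],[[-0.04,0.003,0.483],[0,0,0.007]]])

```text
clock: 18.45
tcp_pos: [0.4543, -0.0597, 0.0458]
orientation: [2.678, 1.642, 0.002]
contact_force: [-0.1, -0.3, -0.1]
grip_width: 0.0768
gripper_force: 0.0
```

servo_tool(commands=[[[0,0,0],[0,0,0]],[[0,0,0],[0,0,0]],[[0,0,0],[0,0,0]],[[0,0,0],[0,0,0]],[[0,0,0],[0,0,0]],[[0,0,-0.1],[0,0,0]],[[0,0,-0.25],[0,0,0]],[[0,0,-0.4],[0,0,0]],[[0,0,-0.55],[0,0,0]],[[0,0,-0.7],[0,0,0]],[[0,0,-0.8],[0,0,0]],[[0,0,-0.8],[0,0,0]],[[0,0,-0.8],[0,0,0]],[[0,0,-0.8],[0,0,0]],[[0,0,-0.8],[0,0,0]]], claw=1)

```text
clock: 19.95
tcp_pos: [0.4525, -0.0605, 0.2438]
orientation: [-2.678, -1.639, 0.003]
contact_force: [-0.4, 0.1, -1.7]
grip_width: 0.0475
gripper_force: 62.1
```

```bash
python3 place.py
```

```text
[ 0.4525 -0.0605  0.2438] 0.047473006366010845 [-0.38  0.07 -1.75] [-0.05  0.03  0.03] [ 0.44  0.16 -0.48  2.04  0.09  0.97 -0.56]
chest -0.095 [0.5296 0.141 ] (array([ 0.858, -0.092, -0.025]), array([-0.002,  0.   , -0.244])) down [ 0.859 -0.09   0.763]
chest 0 [0.5381 0.2356] (array([ 1.211, -0.234, -0.025]), array([-0.002,  0.   , -0.244])) down [ 1.211 -0.232  0.763]
chest 0.095 [0.5465 0.3303] (array([ 1.563, -0.376, -0.025]), array([-0.002,  0.   , -0.244])) down [ 1.564 -0.374  0.763]
tray -0.06 [ 0.6577 -0.286 ] (array([-0.43 ,  1.141,  0.173]), array([-0.002,  0.   , -0.276])) down [-0.429  1.143  0.769]
tray 0.06 [ 0.6623 -0.166 ] (array([0.006, 0.94 , 0.173]), array([-0.002,  0.   , -0.276])) down [0.006 0.941 0.769]
```

About 1.5 N, so tin C is empty. It goes in the tray at +60 mm.

servo_tool(commands=[[[0,0.15,0],[0,0,-0.06]],[[0,0.3,0],[0,0,-0.12]],[[0,0.45,0],[0,0,-0.18]],[[0,0.6,0],[0,0,-0.24]],[[0,0.75,0.1],[0,0,-0.276]],[[0,0.87,0.2],[0,0,-0.276]],[[0.005,0.935,0.35],[0,0,-0.276]],[[0.005,0.935,0.35],[0,0,-0.276]],[[0.005,0.935,0.35],[0,0,-0.276]],[[0.005,0.935,0.35],[0,0,-0.276]]])

```text
clock: 20.95
tcp_pos: [0.6624, -0.165, 0.1589]
orientation: [2.263, 2.178, 0.002]
contact_force: [0.1, 0.5, -1.5]
grip_width: 0.0473
gripper_force: 62.3
```

```bash
python3 place.py|grep -v chest
```

```text
[ 0.6624 -0.165   0.1589] 0.04729492591490694 [ 0.08  0.46 -1.53] [ 0.02  0.01 -0.01] [ 0.45  0.61 -0.43  1.59  0.29  1.   -0.11]
tray -0.06 [ 0.6577 -0.286 ] (array([-0.484, -0.   , -0.164]), array([ 0.001, -0.   ,  0.   ])) down [-0.484 -0.001  0.432]
tray 0.06 [ 0.6623 -0.166 ] (array([-0.004, -0.   , -0.164]), array([ 0.001, -0.   ,  0.   ])) down [-0.004 -0.001  0.432]
```

servo_tool(commands=[[[-0.004,0,0.12],[0,0,0]],[[-0.004,0,0.24],[0,0,0]],[[-0.004,0,0.34],[0,0,0]],[[-0.004,0,0.4],[0,0,0]],[[-0.004,0,0.434],[0,0,0]],[[-0.004,0,0.434],[0,0,0]],[[-0.004,0,0.434],[0,0,0]]])

```text
clock: 21.65
tcp_pos: [0.6633, -0.1667, 0.0508]
orientation: [2.262, 2.176, 0.003]
contact_force: [-0.6, 0.3, -0.5]
grip_width: 0.0474
gripper_force: 63.0
```

servo_tool(commands=[[[0,0,0],[0,0,0]],[[0,0,0],[0,0,0]],[[0,0,0],[0,0,0]],[[0,0,0],[0,0,0]],[[0,0,-0.15],[0,0,0]],[[0,0,-0.35],[0,0,0]],[[0,-0.1,-0.55],[0,0,0]],[[-0.2,-0.3,-0.6],[0,0,-0.05]],[[-0.26,-0.44,-0.6],[0,0,-0.1]],[[-0.26,-0.44,-0.6],[0,0,-0.1]],[[-0.26,-0.44,-0.6],[0,0,-0.1]]], claw=0.23)

```text
clock: 22.75
tcp_pos: [0.5478, -0.2297, 0.1994]
orientation: [2.091, 2.344, -0.002]
contact_force: [0.5, 0.4, -0.6]
grip_width: 0.066
gripper_force: 0.0
```

```bash
python3 near.py .551 -.2285 6.5; python3 - <<'E'
from h import *
p,P=look("wrist")
for c in comps(p,P,.055,.08,(.6,.75,-.3,-.05)): print(c[:5])
E
```

```text
[ 0.5478 -0.2297  0.1994]
(array([ 551., -228.]), array([49., 49.]), 7.2, 3069, np.float64(0.0627))
(array([-0.003,  0.005,  0.613]), array([0.   , 0.   , 0.002]))
(array([ 662., -165.]), array([49., 49.]), 87.5, 3768, np.float64(0.0667))
```

servo_tool(commands=[[[-0.002,0.007,0.15],[0,0,0]],[[-0.002,0.007,0.3],[0,0,0]],[[-0.002,0.007,0.45],[0,0,0]],[[-0.002,0.007,0.55],[0,0,0]],[[-0.002,0.007,0.613],[0,0,0]],[[-0.002,0.007,0.613],[0,0,0]],[[-0.002,0.007,0.613],[0,0,0]]], claw=0.1)

```text
clock: 23.55
tcp_pos: [0.5528, -0.227, 0.0463]
orientation: [2.085, 2.35, 0.001]
contact_force: [0.1, -0.1, 0.4]
grip_width: 0.0769
gripper_force: 0.0
```

servo_tool(commands=[[[0,0,0],[0,0,0]],[[0,0,0],[0,0,0]],[[0,0,0],[0,0,0]],[[0,0,0],[0,0,0]],[[0,0,0],[0,0,0]],[[0,0,-0.1],[0,0,0]],[[0,0,-0.25],[0,0,0]],[[0,0,-0.4],[0,0,0]],[[0,0,-0.55],[0,0,0]],[[0,0,-0.7],[0,0,0]],[[0,0,-0.8],[0,0,0]],[[0,0,-0.8],[0,0,0]],[[0,0,-0.8],[0,0,0]],[[0,0,-0.8],[0,0,0]],[[0,0,-0.8],[0,0,0]]], claw=1)

```text
clock: 25.05
tcp_pos: [0.5503, -0.2275, 0.2436]
orientation: [-2.084, -2.346, 0.002]
contact_force: [-0.4, -0.2, -5.2]
grip_width: 0.047
gripper_force: 63.9
```

```bash
python3 place.py
```

```text
[ 0.5503 -0.2275  0.2436] 0.04702836977585049 [-0.42 -0.19 -5.17] [0.03 0.01 0.05] [ 0.68  0.4  -0.51  1.73  0.22  1.07  0.22]
chest -0.095 [0.5296 0.141 ] (array([ 1.474,  0.092, -0.023]), array([-0.002, -0.001,  0.132])) down [1.472 0.094 0.765]
chest 0 [0.5381 0.2356] (array([ 1.845,  0.17 , -0.023]), array([-0.002, -0.001,  0.132])) down [1.844 0.173 0.765]
chest 0.095 [0.5465 0.3303] (array([ 2.217,  0.248, -0.023]), array([-0.002, -0.001,  0.132])) down [2.216 0.251 0.765]
tray -0.06 [ 0.6577 -0.286 ] (array([-0.283,  0.4  ,  0.172]), array([-0.002, -0.001,  0.1  ])) down [-0.284  0.401  0.768]
tray 0.06 [ 0.6623 -0.166 ] (array([0.191, 0.474, 0.173]), array([-0.002, -0.001,  0.1  ])) down [0.19  0.476 0.769]
```

Tin B is full and goes to the chest middle.

servo_tool(commands=[[[0.15,0.01,-0.02],[0,0,0.05]],[[0.33,0.03,-0.02],[0,0,0.1]],[[0.52,0.05,-0.02],[0,0,0.132]],[[0.71,0.07,-0.02],[0,0,0.132]],[[0.9,0.09,-0.02],[0,0,0.132]],[[1,0.09,-0.02],[0,0,0.132]],[[1,0.09,-0.02],[0,0,0.132]]])

```text
clock: 25.75
tcp_pos: [0.5431, 0.0291, 0.25]
orientation: [-2.307, -2.128, -0.001]
contact_force: [0.1, -0.0, -5.0]
grip_width: 0.0469
gripper_force: 63.8
```

servo_tool(commands=[[[0.2,0,0],[0,0,0]],[[0.4,0,0],[0,0,0]],[[0.6,0,0],[0,0,0]],[[0.8,-0.02,0.1],[0,0,0]],[[0.845,-0.02,0.2],[0,0,0]],[[0.845,-0.02,0.3],[0,0,0]],[[0.845,-0.02,0.3],[0,0,0]],[[0.845,-0.02,0.3],[0,0,0]]])

```text
clock: 26.55
tcp_pos: [0.5583, 0.2326, 0.1751]
orientation: [-2.319, -2.119, 0.003]
contact_force: [0.9, 0.4, -4.6]
grip_width: 0.0471
gripper_force: 63.5
```

```bash
python3 place.py
```

```text
[0.5583 0.2326 0.1751] 0.04710275959471674 [ 0.87  0.41 -4.63] [ 0.04 -0.06 -0.03] [-0.05  0.51 -0.6   1.77  0.34  0.97 -0.87]
chest -0.095 [0.5296 0.141 ] (array([-0.376, -0.081, -0.299]), array([-0.001,  0.001, -0.001])) down [-0.375 -0.08   0.489]
chest 0 [0.5381 0.2356] (array([ 0.004, -0.082, -0.3  ]), array([-0.001,  0.001, -0.001])) down [ 0.005 -0.081  0.488]
chest 0.095 [0.5465 0.3303] (array([ 0.384, -0.083, -0.3  ]), array([-0.001,  0.001, -0.001])) down [ 0.385 -0.081  0.488]
tray -0.06 [ 0.6577 -0.286 ] (array([-2.03 ,  0.583, -0.098]), array([-0.001,  0.001, -0.033])) down [-2.029  0.584  0.498]
tray 0.06 [ 0.6623 -0.166 ] (array([-1.551,  0.558, -0.098]), array([-0.001,  0.001, -0.033])) down [-1.55   0.559  0.498]
```

servo_tool(commands=[[[0.005,-0.04,0.02],[0,0,0]],[[0.005,-0.081,0.08],[0,0,0]],[[0.005,-0.081,0.2],[0,0,0]],[[0.005,-0.081,0.32],[0,0,0]],[[0.005,-0.081,0.42],[0,0,0]],[[0.005,-0.081,0.46],[0,0,0]],[[0.005,-0.081,0.487],[0,0,0]],[[0.005,-0.081,0.489],[0,0,0]],[[0.005,-0.081,0.489],[0,0,0]]])

```text
clock: 27.45
tcp_pos: [0.5389, 0.2376, 0.0548]
orientation: [2.318, 2.12, 0.003]
contact_force: [-0.5, 0.6, -4.1]
grip_width: 0.0473
gripper_force: 63.6
```

servo_tool(commands=[[[0,0,0],[0,0,0]],[[0,0,0],[0,0,0]],[[0,0,0],[0,0,0]],[[0,0,0],[0,0,0]],[[0,0,-0.15],[0,0,0]],[[0,0,-0.35],[0,0,0]],[[0,0,-0.55],[0,0,0]],[[-0.2,-0.05,-0.75],[0,0,0]],[[-0.4,-0.1,-0.75],[0,0,0]],[[-0.6,-0.15,-0.75],[0,0,0]],[[-0.8,-0.2,-0.75],[0,0,0]],[[-1,-0.22,-0.75],[0,0,0]],[[-1,-0.22,-0.75],[0,0,0]]], claw=0.23)

```text
clock: 28.75
tcp_pos: [0.4594, -0.0118, 0.2411]
orientation: [2.323, 2.113, -0.003]
contact_force: [0.8, 1.4, 0.8]
grip_width: 0.066
gripper_force: 0.0
```

```bash
python3 tins.py
```

```text
661.0 -165.0 [47. 47.] 88.3 0.0655
   hover (array([-0.523,  0.862,  0.165]), array([0.001, 0.002, 0.957])) grasp [-0.521  0.862  0.785]
   hover (array([-0.523,  0.862,  0.165]), array([-0.001,  0.002, -0.043])) grasp [-0.521  0.862  0.785]
455.0 -314.0 [49. 49.] 61.0 0.0615
   hover (array([-1.196,  0.099,  0.168]), array([-0.002,  0.002, -0.739])) grasp [-1.194  0.1    0.788]
   hover (array([-1.196,  0.099,  0.168]), array([-0.   ,  0.002,  0.261])) grasp [-1.194  0.1    0.788]
445.0 -189.0 [49. 49.] 37.5 0.0616
   hover (array([-0.702,  0.011,  0.166]), array([-0.001,  0.002, -0.478])) grasp [-0.7    0.012  0.786]
   hover (array([-0.702,  0.011,  0.166]), array([0.   , 0.002, 0.522])) grasp [-0.7    0.012  0.786]
[ 0.45921143 -0.01382951  0.24090454] [ 0.43  0.18 -0.59  2.03  0.13  0.97 -0.32]
```

servo_tool(commands=[[[-0.18,0,0.05],[0,0,-0.09]],[[-0.36,0.005,0.1],[0,0,-0.18]],[[-0.54,0.01,0.18],[0,0,-0.27]],[[-0.695,0.011,0.25],[0,0,-0.36]],[[-0.695,0.011,0.3],[0,0,-0.45]],[[-0.695,0.011,0.3],[0,0,-0.478]],[[-0.695,0.011,0.3],[0,0,-0.478]],[[-0.695,0.011,0.3],[0,0,-0.478]]], claw=0.1)

```text
clock: 29.6
tcp_pos: [0.4488, -0.18, 0.1663]
orientation: [1.38, 2.822, 0.0]
contact_force: [0.4, 0.4, 0.9]
grip_width: 0.0768
gripper_force: 0.0
```

```bash
python3 near.py .446 -.1875 37.5
```

```text
[ 0.4488 -0.18    0.1663]
(array([ 446., -187.]), array([49., 48.]), 37.2, 3770, np.float64(0.0627))
(array([-0.016, -0.028,  0.482]), array([0.   , 0.   , 0.004]))
```

servo_tool(commands=[[[-0.016,-0.026,0.15],[0,0,0.004]],[[-0.016,-0.026,0.3],[0,0,0.004]],[[-0.016,-0.026,0.42],[0,0,0.004]],[[-0.016,-0.026,0.482],[0,0,0.004]],[[-0.016,-0.026,0.482],[0,0,0.004]],[[-0.016,-0.026,0.482],[0,0,0.004]]])

```text
clock: 30.25
tcp_pos: [0.4463, -0.1872, 0.0461]
orientation: [1.387, 2.818, 0.0]
contact_force: [0.2, 0.3, 0.5]
grip_width: 0.0771
gripper_force: 0.0
```

servo_tool(commands=[[[0,0,0],[0,0,0]],[[0,0,0],[0,0,0]],[[0,0,0],[0,0,0]],[[0,0,0],[0,0,0]],[[0,0,0],[0,0,0]],[[0,0,-0.1],[0,0,0]],[[0,0,-0.25],[0,0,0]],[[0,0,-0.4],[0,0,0]],[[0,0,-0.55],[0,0,0]],[[0,0,-0.7],[0,0,0]],[[0,0,-0.8],[0,0,0]],[[0,0,-0.8],[0,0,0]],[[0,0,-0.8],[0,0,0]],[[0,0,-0.8],[0,0,0]],[[0,0,-0.8],[0,0,0]]], claw=1)

```text
clock: 31.75
tcp_pos: [0.4446, -0.1872, 0.2438]
orientation: [-1.386, -2.815, -0.0]
contact_force: [-0.2, 0.9, -5.0]
grip_width: 0.0472
gripper_force: 64.6
```

```bash
python3 place.py
```

```text
[ 0.4446 -0.1872  0.2438] 0.04715040339487821 [-0.18  0.95 -4.99] [-0.04 -0.    0.01] [ 0.81  0.22 -0.62  1.97  0.15  0.99  0.78]
chest -0.095 [0.5296 0.141 ] (array([ 0.833,  1.07 , -0.024]), array([-0.002, -0.002,  0.474])) down [0.831 1.071 0.764]
chest 0 [0.5381 0.2356] (array([ 1.112,  1.328, -0.024]), array([-0.002, -0.002,  0.474])) down [1.11  1.329 0.764]
chest 0.095 [0.5465 0.3303] (array([ 1.392,  1.585, -0.023]), array([-0.002, -0.002,  0.474])) down [1.389 1.586 0.765]
tray -0.06 [ 0.6577 -0.286 ] (array([-0.834,  0.435,  0.172]), array([-0.002, -0.002,  0.442])) down [-0.835  0.436  0.768]
tray 0.06 [ 0.6623 -0.166 ] (array([-0.465,  0.742,  0.172]), array([-0.002, -0.002,  0.442])) down [-0.466  0.743  0.768]
```

Tin D is full and goes to the near chest place (−95).

servo_tool(commands=[[[0.09,0.11,-0.02],[0,0,0.09]],[[0.2,0.26,-0.02],[0,0,0.18]],[[0.32,0.41,-0.02],[0,0,0.27]],[[0.44,0.56,-0.02],[0,0,0.36]],[[0.56,0.71,-0.02],[0,0,0.45]],[[0.68,0.86,-0.02],[0,0,0.474]],[[0.77,0.98,-0.02],[0,0,0.474]],[[0.77,0.98,-0.02],[0,0,0.474]],[[0.77,0.98,-0.02],[0,0,0.474]]])

```text
clock: 32.65
tcp_pos: [0.522, 0.1169, 0.2493]
orientation: [-2.311, -2.125, 0.001]
contact_force: [-0.7, -0.5, -4.5]
grip_width: 0.0473
gripper_force: 64.2
```

```bash
python3 place.py|grep -v tray
```

```text
[0.522  0.1169 0.2493] 0.04733112322801031 [-0.71 -0.51 -4.49] [-0.16  0.01  0.03] [ 0.21  0.32 -0.67  1.85  0.22  1.04 -0.63]
chest -0.095 [0.5296 0.141 ] (array([ 0.099,  0.022, -0.003]), array([-0.001, -0.001,  0.003])) down [0.098 0.024 0.785]
chest 0 [0.5381 0.2356] (array([ 0.479,  0.024, -0.002]), array([-0.001, -0.001,  0.003])) down [0.478 0.026 0.786]
chest 0.095 [0.5465 0.3303] (array([ 0.859,  0.026, -0.002]), array([-0.001, -0.001,  0.003])) down [0.858 0.028 0.786]
```

servo_tool(commands=[[[0.1,0.024,0],[0,0,0.002]],[[0.1,0.024,0.15],[0,0,0.002]],[[0.1,0.024,0.3],[0,0,0.002]],[[0.1,0.024,0.3],[0,0,0.002]],[[0.1,0.024,0.3],[0,0,0.002]]])

```text
clock: 33.15
tcp_pos: [0.5304, 0.1371, 0.1752]
orientation: [-2.323, -2.114, 0.004]
contact_force: [-0.1, 0.8, -3.9]
grip_width: 0.0473
gripper_force: 64.4
```

```bash
python3 place.py|grep -v tray
```

```text
[0.5304 0.1371 0.1752] 0.047298713603980205 [-0.07  0.78 -3.87] [ 0.02 -0.03  0.04] [ 0.14  0.43 -0.63  1.9   0.32  0.92 -0.74]
chest -0.095 [0.5296 0.141 ] (array([ 0.015, -0.005, -0.299]), array([-0.001,  0.001, -0.003])) down [ 0.016 -0.004  0.489]
chest 0 [0.5381 0.2356] (array([ 0.395, -0.007, -0.3  ]), array([-0.001,  0.001, -0.003])) down [ 0.396 -0.005  0.488]
chest 0.095 [0.5465 0.3303] (array([ 0.775, -0.009, -0.3  ]), array([-0.001,  0.001, -0.003])) down [ 0.776 -0.007  0.488]
```

servo_tool(commands=[[[0.016,-0.005,0.1],[0,0,0]],[[0.016,-0.005,0.22],[0,0,0]],[[0.016,-0.005,0.33],[0,0,0]],[[0.016,-0.005,0.42],[0,0,0]],[[0.016,-0.005,0.46],[0,0,0]],[[0.016,-0.005,0.487],[0,0,0]],[[0.016,-0.005,0.488],[0,0,0]],[[0.016,-0.005,0.488],[0,0,0]]])

```text
clock: 33.95
tcp_pos: [0.5309, 0.1431, 0.0548]
orientation: [2.321, 2.116, 0.003]
contact_force: [-0.2, -0.4, -4.2]
grip_width: 0.0474
gripper_force: 64.6
```

servo_tool(commands=[[[0,0,0],[0,0,0]],[[0,0,0],[0,0,0]],[[0,0,0],[0,0,0]],[[0,0,0],[0,0,0]],[[0,0,-0.15],[0,0,0]],[[0,0,-0.35],[0,0,0]],[[0,0,-0.55],[0,0,0]],[[-0.2,-0.05,-0.7],[0,0,0]],[[-0.4,-0.1,-0.7],[0,0,0]],[[-0.6,-0.1,-0.7],[0,0,0]],[[-0.8,-0.1,-0.7],[0,0,0]],[[-1,-0.1,-0.7],[0,0,0]],[[-1,-0.1,-0.7],[0,0,0]]], claw=0.23)

```text
clock: 35.25
tcp_pos: [0.4806, -0.1101, 0.2284]
orientation: [2.329, 2.106, -0.004]
contact_force: [-0.3, 0.7, 0.0]
grip_width: 0.0656
gripper_force: 0.0
```

servo_tool(commands=[[[-0.18,-0.01,0.1],[0,0,0.08]],[[-0.36,-0.02,0.1],[0,0,0.16]],[[-0.54,-0.03,0.1],[0,0,0.24]],[[-0.7,-0.04,0.1],[0,0,0.26]],[[-0.7,-0.04,0.1],[0,0,0.26]],[[-0.7,-0.04,0.1],[0,0,0.26]]], claw=0.1)

```text
clock: 35.85
tcp_pos: [0.4559, -0.2772, 0.2034]
orientation: [-2.703, -1.6, -0.0]
contact_force: [0.3, 1.2, 0.4]
grip_width: 0.0762
gripper_force: 0.0
```

```bash
python3 near.py .456 -.3135 -29; python3 tins.py | grep -v hover
```

```text
[ 0.4559 -0.2772  0.2034]
(array([ 456., -312.]), array([48., 49.]), 61.2, 2741, np.float64(0.0627))
(array([-0.133,  0.071,  0.63 ]), array([-0.   , -0.001,  0.004]))
661.0 -165.0 [47. 48.] 88.5 0.0649
[ 0.45651528 -0.27531126  0.20355188] [ 0.77  0.33 -0.42  1.92  0.17  0.93 -0.22]
```

servo_tool(commands=[[[-0.135,0.073,0.1],[0,0,0.004]],[[-0.135,0.073,0.2],[0,0,0.004]],[[-0.135,0.073,0.3],[0,0,0.004]],[[-0.135,0.073,0.3],[0,0,0.004]],[[-0.135,0.073,0.3],[0,0,0.004]]])

```text
clock: 36.45
tcp_pos: [0.4564, -0.3139, 0.1289]
orientation: [-2.705, -1.597, -0.001]
contact_force: [0.2, -0.1, 0.0]
grip_width: 0.077
gripper_force: 0.0
```

```bash
python3 near.py .456 -.313 -29
```

```text
[ 0.4564 -0.3139  0.1289]
(array([ 456., -312.]), array([48., 49.]), 61.3, 5287, np.float64(0.0627))
(array([ 0.003, -0.007,  0.335]), array([ 0.001, -0.   ,  0.001]))
```

servo_tool(commands=[[[0.004,-0.004,0.12],[0,0,0]],[[0.004,-0.004,0.24],[0,0,0]],[[0.004,-0.004,0.332],[0,0,0]],[[0.004,-0.004,0.332],[0,0,0]],[[0.004,-0.004,0.332],[0,0,0]]])

```text
clock: 37.0
tcp_pos: [0.4564, -0.3141, 0.0469]
orientation: [2.706, 1.594, 0.001]
contact_force: [-0.1, 0.4, 0.2]
grip_width: 0.0769
gripper_force: 0.0
```

servo_tool(commands=[[[0,0,0],[0,0,0]],[[0,0,0],[0,0,0]],[[0,0,0],[0,0,0]],[[0,0,0],[0,0,0]],[[0,0,0],[0,0,0]],[[0,0,-0.1],[0,0,0]],[[0,0,-0.25],[0,0,0]],[[0,0,-0.4],[0,0,0]],[[0,0,-0.55],[0,0,0]],[[0,0,-0.7],[0,0,0]],[[0,0,-0.8],[0,0,0]],[[0,0,-0.8],[0,0,0]],[[0,0,-0.8],[0,0,0]],[[0,0,-0.8],[0,0,0]],[[0,0,-0.8],[0,0,0]]], claw=1)

```text
clock: 38.5
tcp_pos: [0.4545, -0.3137, 0.2441]
orientation: [-2.705, -1.592, 0.002]
contact_force: [-0.3, -0.1, -1.9]
grip_width: 0.0474
gripper_force: 62.0
```

```bash
python3 place.py|grep -v chest
```

```text
[ 0.4545 -0.3137  0.2441] 0.04736415297768277 [-0.27 -0.12 -1.89] [ 0.04 -0.03 -0.03] [ 0.83  0.31 -0.41  1.83  0.15  1.03 -0.15]
tray -0.06 [ 0.6577 -0.286 ] (array([0.491, 0.657, 0.175]), array([-0.002, -0.001, -0.298])) down [0.491 0.659 0.771]
tray 0.06 [ 0.6623 -0.166 ] (array([0.92 , 0.44 , 0.175]), array([-0.002, -0.001, -0.298])) down [0.919 0.442 0.771]
```

Tin E is empty and goes in the tray at −60.

servo_tool(commands=[[[0.07,0.1,0],[0,0,-0.08]],[[0.17,0.23,0],[0,0,-0.16]],[[0.27,0.36,0],[0,0,-0.24]],[[0.37,0.5,0.1],[0,0,-0.298]],[[0.46,0.62,0.2],[0,0,-0.298]],[[0.491,0.652,0.35],[0,0,-0.298]],[[0.491,0.652,0.35],[0,0,-0.298]],[[0.491,0.652,0.35],[0,0,-0.298]],[[0.491,0.652,0.35],[0,0,-0.298]]])

```text
clock: 39.4
tcp_pos: [0.6574, -0.2869, 0.1595]
orientation: [2.264, 2.176, 0.0]
contact_force: [-0.3, -0.4, -1.2]
grip_width: 0.0469
gripper_force: 62.2
```

```bash
python3 place.py|grep -v chest
```

```text
[ 0.6574 -0.2869  0.1595] 0.04686469372843675 [-0.34 -0.43 -1.2 ] [-0.04 -0.03  0.01] [ 0.62  0.67 -0.46  1.5   0.33  1.05  0.05]
tray -0.06 [ 0.6577 -0.286 ] (array([ 0.003,  0.001, -0.162]), array([ 0.001,  0.001, -0.001])) down [0.004 0.    0.434]
tray 0.06 [ 0.6623 -0.166 ] (array([ 0.484,  0.   , -0.162]), array([ 0.001,  0.001, -0.001])) down [ 0.484 -0.     0.434]
```

servo_tool(commands=[[[0.003,0,0.12],[0,0,0]],[[0.003,0,0.24],[0,0,0]],[[0.003,0,0.34],[0,0,0]],[[0.003,0,0.4],[0,0,0]],[[0.003,0,0.435],[0,0,0]],[[0.003,0,0.435],[0,0,0]],[[0.003,0,0.435],[0,0,0]]])

```text
clock: 40.1
tcp_pos: [0.6585, -0.2858, 0.0512]
orientation: [2.263, 2.175, 0.002]
contact_force: [0.5, -0.7, -0.7]
grip_width: 0.047
gripper_force: 62.8
```

servo_tool(commands=[[[0,0,0],[0,0,0]],[[0,0,0],[0,0,0]],[[0,0,0],[0,0,0]],[[0,0,0],[0,0,0]],[[0,0,-0.15],[0,0,0]],[[0,0,-0.35],[0,0,0]],[[0,0,-0.55],[0,0,0]],[[0,-0.2,-0.75],[0,0,0]],[[0,-0.4,-0.95],[0,0,0]],[[0.2,-0.6,-1],[0,0,0]],[[0.4,-0.7,-1],[0,0,0]],[[0.6,-0.7,-1],[0,0,0]],[[0.6,-0.7,-1],[0,0,0]]], claw=0.23)

```text
clock: 41.4
tcp_pos: [0.4872, -0.1269, 0.3]
orientation: [2.264, 2.176, 0.0]
contact_force: [1.4, -0.1, -0.1]
grip_width: 0.0657
gripper_force: 0.0
```

```bash
python3 tins.py; python3 - <<'E'
from h import *
p,P=look("top","t2"); q,S=look("scene")
cv2.imwrite("pics/s2.png",cv2.resize(q[100:320,140:460],None,fx=2,fy=2)[...,::-1])
E
```

```text
661.0 -165.0 [48. 47.] 87.8 0.0654
   hover (array([-0.165,  0.705,  0.404]), array([ 0.001, -0.   , -0.995])) grasp [-0.166  0.705  1.024]
   hover (array([-0.165,  0.705,  0.404]), array([ 0.   , -0.001,  0.005])) grasp [-0.166  0.705  1.024]
657.0 -285.0 [49. 47.] 0.2 0.0653
   hover (array([-0.645,  0.703,  0.404]), array([ 0.   , -0.001, -0.021])) grasp [-0.646  0.703  1.024]
   hover (array([-0.645,  0.703,  0.404]), array([-0.   , -0.001,  0.979])) grasp [-0.646  0.703  1.024]
[ 0.48602741 -0.1186054   0.30100671] [ 0.67  0.19 -0.63  1.87  0.12  1.12 -0.03]
```

View pics/s2.png

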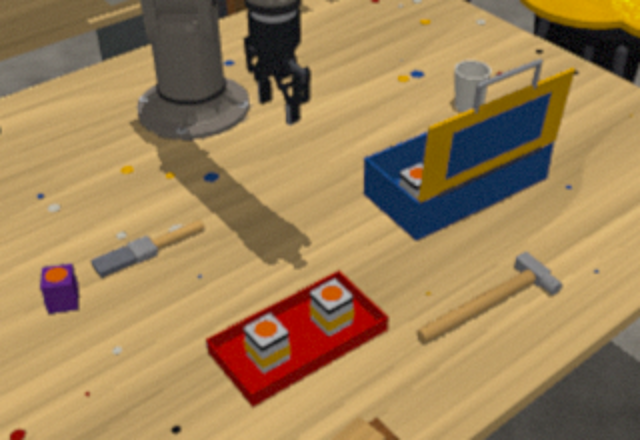

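View pics/t2.png

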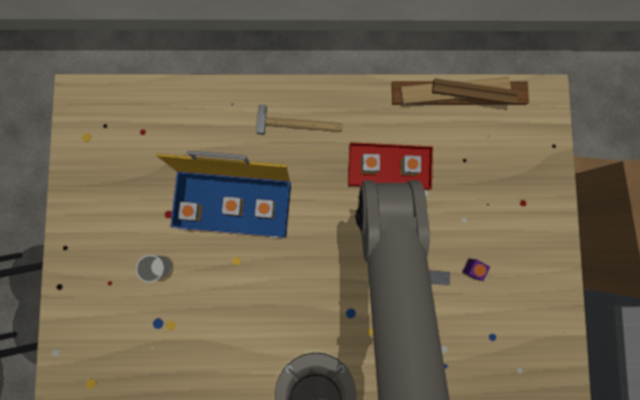

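The two trays tins sit at (371,161) and (413,164). The chest tins are at (188,211), (232,205) and (264,208). The left one looks shifted, so I'll check that it stands flat.

```bash
python3 - <<'E'
from h import *
p,P=look("top"); ax=np.array([.996,-.089]); ay=np.array([.089,.996])
for uv in[(188,211),(232,205),(264,208)]:
    a=P[uv[1]-5:uv[1]+6,uv[0]-5:uv[0]+6].reshape(-1,3); print(uv,np.median(a,0).round(3),a[:,2].min().round(3),a[:,2].max().round(3),np.median(a[:,:2]@ax)-.518,np.median(a[:,:2]@ay)-.2815)
# bar when open
print("hover above bar",plan((.639,.2255,.36),-5.1), r.get_obs()["joints"].round(2))
E
```

```text
(188, 211) [nan nan nan] nan nan nan nan
(232, 205) [nan nan nan] nan nan nan nan
(264, 208) [nan nan nan] nan nan nan nan
hover above bar (array([ 1.433,  0.551, -0.242]), array([0.001, 0.001, 0.033])) [ 0.68  0.2  -0.62  1.86  0.13  1.12 -0.03]
```

```bash
python3 - <<'E'
from h import *
p,P=look("top"); ax=np.array([.996,-.089]); ay=np.array([.089,.996])
for uv in[(188,211),(232,205),(264,208)]:
    a=P[uv[1]-5:uv[1]+6,uv[0]-5:uv[0]+6].reshape(-1,3); a=a[~np.isnan(a).any(1)]; print(uv,len(a),np.median(a,0).round(3),a[:,2].min().round(3),a[:,2].max().round(3),np.median(a[:,:2]@ax)-.518,np.median(a[:,:2]@ay)-.2815)
y=(p[...,0]>120)&(p[...,1]>80)&(p[...,2]<60)&(P[...,2]>.1)&(P[...,1]>.0); q=P[y]; print(len(q), q[:,2].max())
b=P[(P[...,2]>.26)&(P[...,1]>.1)&(P[...,0]>.55)]; print("bar",len(b),np.median(b,0),b.min(0),b.max(0))
E
```

```text
(188, 211) 121 [0.522 0.357 0.069] 0.063 0.074 -0.029382438951397583 0.12054414589768592
(232, 205) 121 [0.539 0.233 0.068] 0.06 0.075 -0.0016839106638451007 -0.0014871250063551167
(264, 208) 121 [0.53  0.142 0.068] 0.062 0.076 -0.0024545625139831273 -0.09316506956018847
171 0.2540464380719838
bar 293 [0.63637425 0.22512426 0.29703628] [0.62412326 0.15600014 0.26003591] [0.6469124  0.29531725 0.30342107]
```

servo_tool(commands=[[[0.1,0,-0.2],[0,0,0.01]],[[0.25,0.05,-0.35],[0,0,0.02]],[[0.4,0.1,-0.4],[0,0,0.033]],[[0.6,0.2,-0.4],[0,0,0.033]],[[0.8,0.3,-0.4],[0,0,0.033]],[[1,0.4,-0.4],[0,0,0.033]],[[1,0.4,-0.4],[0,0,0.033]]], claw=0.5)

```text
clock: 42.35
tcp_pos: [0.5997, 0.1212, 0.398]
orientation: [-2.314, -2.12, -0.002]
contact_force: [-0.1, 0.7, -0.8]
grip_width: 0.0428
gripper_force: 0.0
```

servo_tool(commands=[[[0.15,0.05,0],[0,0,0]],[[0.3,0.1,0],[0,0,0]],[[0.42,0.13,0],[0,0,0]],[[0.42,0.13,0],[0,0,0]],[[0.42,0.13,0],[0,0,0]]])

```text
clock: 42.85
tcp_pos: [0.6408, 0.2183, 0.3978]
orientation: [-2.32, -2.117, 0.003]
contact_force: [-0.2, -1.2, 0.2]
grip_width: 0.0426
gripper_force: 0.0
```

```bash
python3 - <<'E'
from h import *
o=r.get_obs(); print(o["tcp_pos"],o["grip_width"],plan((.6385,.2255,.299),-5.1))
p,P=look("wrist"); ax=np.array([.996,-.089])
b=P[(P[...,2]>.28)&(P[...,2]<.32)&(P[...,1]>.1)&(P[...,0]>.55)]
print(len(b)); print(np.percentile(b,[5,50,95],axis=0).round(4),np.percentile(b[:,:2]@ax,[5,50,95]))
E
```

```text
[0.64078516 0.21827914 0.39784426] 0.04260564449798695 (array([ 0.028, -0.011,  0.395]), array([-0.001,  0.   , -0.002]))
2354
[[0.6313 0.1685 0.2961]
 [0.6392 0.2358 0.2988]
 [0.6464 0.2907 0.3002]] [0.61131055 0.61573726 0.62022159]
```

servo_tool(commands=[[[0.02,-0.011,0.1],[0,0,0]],[[0.02,-0.011,0.2],[0,0,0]],[[0.02,-0.011,0.3],[0,0,0]],[[0.02,-0.011,0.37],[0,0,0]],[[0.02,-0.011,0.408],[0,0,0]],[[0.02,-0.011,0.408],[0,0,0]],[[0.02,-0.011,0.408],[0,0,0]]])

```text
clock: 43.6
tcp_pos: [0.6382, 0.2236, 0.2982]
orientation: [2.321, 2.116, 0.002]
contact_force: [0.0, -0.6, 0.5]
grip_width: 0.0427
gripper_force: 0.0
```

servo_tool(commands=[[[0,0,0],[0,0,0]],[[0,0,0],[0,0,0]],[[0,0,0],[0,0,0]],[[0,0,0],[0,0,0]],[[0,0,0],[0,0,0]],[[0,0,0],[0,0,0]]], claw=1, squeeze=40)

```text
clock: 44.2
tcp_pos: [0.638, 0.2246, 0.2984]
orientation: [2.319, 2.118, 0.003]
contact_force: [0.0, -0.9, 5.9]
grip_width: 0.0081
gripper_force: 39.2
```

```bash
python3 bar.py; python3 - <<'E'
import numpy as np
L=.205; t0=1.65
for t in np.arange(1.6,-.01,-.05): print(round(t,2),np.round([L*(np.cos(t0)-np.cos(t))/.25,-L*(np.sin(t)-np.sin(t0))/.25],3).tolist())
E
```

```text
0.6155088772092222 0.298419153243758 w 0.008113759023045276 39.15646970272064 F [ 0.  -0.9  5.9] ang 1.6448942862428855 rad 0.20949400436379934
1.6 [-0.041, -0.002]
1.55 [-0.082, -0.002]
1.5 [-0.123, -0.001]
1.45 [-0.164, 0.003]
1.4 [-0.204, 0.009]
1.35 [-0.244, 0.017]
1.3 [-0.284, 0.027]
1.25 [-0.323, 0.039]
1.2 [-0.362, 0.053]
1.15 [-0.4, 0.069]
1.1 [-0.437, 0.087]
1.05 [-0.473, 0.106]
1.0 [-0.508, 0.127]
0.95 [-0.542, 0.15]
0.9 [-0.575, 0.175]
0.85 [-0.606, 0.201]
0.8 [-0.636, 0.229]
0.75 [-0.665, 0.258]
0.7 [-0.692, 0.289]
0.65 [-0.718, 0.321]
0.6 [-0.742, 0.354]
0.55 [-0.764, 0.389]
0.5 [-0.784, 0.424]
0.45 [-0.803, 0.461]
0.4 [-0.82, 0.498]
0.35 [-0.835, 0.536]
0.3 [-0.848, 0.575]
0.25 [-0.859, 0.615]
0.2 [-0.869, 0.655]
0.15 [-0.876, 0.695]
0.1 [-0.881, 0.736]
0.05 [-0.884, 0.776]
-0.0 [-0.885, 0.817]
```

servo_tool(commands=[[[0,-0.041,-0.004],[0,0,0]],[[0,-0.082,-0.004],[0,0,0]],[[0,-0.123,-0.003],[0,0,0]],[[0,-0.164,0.001],[0,0,0]],[[0,-0.204,0.007],[0,0,0]],[[0,-0.244,0.015],[0,0,0]],[[0,-0.284,0.025],[0,0,0]],[[0,-0.323,0.037],[0,0,0]],[[0,-0.362,0.051],[0,0,0]],[[0,-0.4,0.067],[0,0,0]],[[0,-0.437,0.085],[0,0,0]],[[0,-0.473,0.105],[0,0,0]],[[0,-0.508,0.126],[0,0,0]],[[0,-0.542,0.149],[0,0,0]],[[0,-0.575,0.174],[0,0,0]],[[0,-0.606,0.2],[0,0,0]],[[0,-0.636,0.228],[0,0,0]]])

```text
clock: 45.9
tcp_pos: [0.4785, 0.2389, 0.2397]
orientation: [-2.319, -2.119, 0.0]
contact_force: [3.6, 1.1, 3.0]
grip_width: 0.0085
gripper_force: 40.3
```

```bash
python3 bar.py
```

```text
0.4552823197018544 0.23973823939672914 w 0.008530177853382177 40.27382433414459 F [3.6 1.1 3. ] ang 0.8041125347008596 rad 0.20860185897519026
```

servo_tool(commands=[[[0,-0.029,0.029],[0,0,0]],[[0,-0.056,0.06],[0,0,0]],[[0,-0.082,0.092],[0,0,0]],[[0,-0.106,0.125],[0,0,0]],[[0,-0.128,0.16],[0,0,0]],[[0,-0.148,0.195],[0,0,0]],[[0,-0.167,0.232],[0,0,0]],[[0,-0.184,0.269],[0,0,0]],[[0,-0.199,0.307],[0,0,0]],[[0,-0.212,0.346],[0,0,0]],[[0,-0.223,0.386],[0,0,0]],[[0,-0.233,0.426],[0,0,0]],[[0,-0.238,0.456],[0,0,0]],[[0,-0.24,0.48],[0,0,0]],[[0,-0.24,0.48],[0,0,0]]])

```text
clock: 47.4
tcp_pos: [0.4195, 0.2442, 0.119]
orientation: [-2.319, -2.118, -0.0]
contact_force: [6.0, 3.8, -5.7]
grip_width: 0.0081
gripper_force: 38.8
```

```bash
python3 bar.py
```

```text
0.39607220023273676 0.11901097613653436 w 0.008100275038397243 38.83038103580475 F [ 6.   3.8 -5.7] ang 0.1437151878467107 rad 0.20605204495575408
```

servo_tool(commands=[[[0,-0.002,0.015],[0,0,0]],[[0,-0.003,0.03],[0,0,0]],[[0,-0.004,0.045],[0,0,0]],[[0,-0.005,0.06],[0,0,0]],[[0,-0.005,0.075],[0,0,0]],[[0,-0.005,0.088],[0,0,0]],[[0,-0.005,0.1],[0,0,0]],[[0,-0.005,0.1],[0,0,0]],[[0,-0.005,0.1],[0,0,0]]])

```text
clock: 48.3
tcp_pos: [0.4182, 0.2444, 0.0958]
orientation: [2.319, 2.118, -0.0]
contact_force: [1.8, 1.0, 12.7]
grip_width: 0.0085
gripper_force: 41.0
```

```bash
python3 bar.py
```

```text
0.39478823575515526 0.09584289403121156 w 0.008505137775184336 41.030144691467285 F [ 1.8  1.  12.7] ang 0.030899180075251036 rad 0.20530976715483584
```

servo_tool(commands=[[[0,0,0.008],[0,0,0]],[[0,0,0.016],[0,0,0]],[[0,0,0.02],[0,0,0]],[[0,0,0.02],[0,0,0]],[[0,0,0.02],[0,0,0]]])

```text
clock: 48.8
tcp_pos: [0.4183, 0.245, 0.0935]
orientation: [2.317, 2.117, 0.001]
contact_force: [-7.3, -5.0, 48.3]
grip_width: 0.0079
gripper_force: 46.3
```

```bash
python3 bar.py
```

```text
0.3948252189900671 0.09354233118803408 w 0.007857098573067258 46.305797696113586 F [-7.3 -5.  48.3] ang 0.019699342482932865 rad 0.2052145979308189
```

The lid is firmly down, with force rising to 48 N. I'll ease off, release and check.

servo_tool(commands=[[[0,0,-0.008],[0,0,0]],[[0,0,-0.008],[0,0,0]]])

```text
clock: 49.0
tcp_pos: [0.4183, 0.245, 0.0938]
orientation: [2.319, 2.118, 0.002]
contact_force: [-1.4, -1.2, 23.5]
grip_width: 0.0082
gripper_force: 43.9
```

servo_tool(commands=[[[0,0,0],[0,0,0]],[[0,0,0],[0,0,0]],[[0,0,0],[0,0,0]],[[0,0,0],[0,0,0]],[[0,0,-0.1],[0,0,0]],[[0,0,-0.3],[0,0,0]],[[0,0,-0.5],[0,0,0]],[[0,-0.05,-0.6],[0,0,0]],[[0,-0.05,-0.6],[0,0,0]],[[0,-0.05,-0.6],[0,0,0]]], claw=0.6)

```text
clock: 50.0
tcp_pos: [0.4057, 0.2448, 0.242]
orientation: [2.319, 2.118, -0.0]
contact_force: [0.9, 0.1, -0.1]
grip_width: 0.034
gripper_force: 0.0
```

```bash
python3 - <<'E'
from h import *
print(r.get_obs()["tcp_pos"])
p,P=look("wrist"); ax=np.array([.996,-.089])
L=P[(P[...,2]>.075)&(P[...,2]<.12)&(P[...,:2]@ax>.45)&(P[...,:2]@ax<.59)]
print(len(L),np.linalg.lstsq(np.c_[L[:,:2]@ax,np.ones(len(L))],L[:,2],rcond=None)[0],np.median(L[:,2]))
b=P[(P[...,2]>.075)&(P[...,2]<.14)&(P[...,:2]@ax<.405)&(P[...,:2]@ax>.36)]; print("bar top",np.median(b[:,2]))
p,P=look("top"); 
y=(P[...,2]>.075)&(P[...,2]<.12)&(P[...,:2]@ax>.45)&(P[...,:2]@ax<.59)&(P[...,1]>.1)&(P[...,1]<.4); q=P[y]; print(len(q),np.linalg.lstsq(np.c_[q[:,:2]@ax,np.ones(len(q))],q[:,2],rcond=None)[0])
E
```

```text
[0.40568181 0.24484001 0.24201487]
47740 [-0.00083276  0.09465435] 0.09422930253672665
bar top 0.094445923631027
5312 [-0.00118256  0.09385514]
```

```bash
python3 - <<'E'
from h import *
from tins import tins
t=tins(); print([(c[0],c[4]) for c in t])
if len(t)==2 and all(c[0][0]>600 for c in t): print(r.hand_in())
E
```

```text
[(array([ 662., -165.]), np.float64(0.0653)), (array([ 658., -284.]), np.float64(0.0651))]
the job is handed in; nothing more can be done
None
```

The job is handed in: the three full tins are in the chest, the two empty ones are in the red tray, and the lid measures shut. I have not seen the judge's result.

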